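Turn a cup housing over and set it against the stops

TASK

The aluminium cup housing standing mouth-up on the rubber-topped board is finished inside. Turn it over and stand it mouth-down on the round faceplate, in the corner of the two stop bars, flush against both bars and with the sides of its square foot parallel to them. Handle it gently: set it down without letting it drop or topple, let go of it, and leave the other things where they are.

Things in the scene. Friction and masses are not known exactly. Their poses are not given: they have to be found in the camera images.
- housing: the workpiece: aluminium cup, 60 mm tall; closed end a square foot 56 x 56 x 12 mm with corner bolt holes; round body 56 mm in diameter, wall 5 mm, tangent to the foot's sides, so it lies steadily on any of them. 0.2-0.3 kg, centre of mass 21 mm above the foot's underside, where the origin is; z towards the mouth, x and y square to the foot's sides. Starts mouth-up, any yaw
- housing_mouth (a point): centre of the housing's open mouth, 60 mm from the foot along the housing's z; axes as the housing's
- faceplate: fixed aluminium disc, 300 mm in diameter, top 30 mm above the bed; origin under its centre at bed level, z up. Two fixed steel stop bars on top, 16 mm high, 32 mm wide: one along y (inner face at x = +28 mm, y -60 to +60 mm), one along x (inner face at y = +28 mm, x -62 to +24 mm). Its yaw varies
- stop_corner (a point): point on the faceplate's top face (30 mm above the bed) where the lines of the bars' inner faces meet; axes as the faceplate's. The free quarter lies towards -x, -y: set home, the housing's axis is at x = -28 mm, y = -28 mm here, which is the disc's centre
- board: fixed set-down board with a black rubber top, 220 mm (x) by 240 mm (y), top face 12 mm above the bed. Origin: centre of its underside at bed level. It and the faceplate stand side by side, either one on the left.
- spacer: bystander: small steel ring, 38 mm diameter, 14 mm high, lying near the board's far edge (+x); origin at the centre of its underside
- strap_clamp: bystander: dark steel slotted clamp bar, 110 x 26 x 14 mm, lying on the faceplate near its -y edge, long axis its x; origin at the centre of its underside
- wrench: bystander: open wrench 160 mm long, about 10 mm thick, lying on the bed between the robot and the work, length along its x; origin near its middle
- paste_tin: bystander: low round steel tin of polishing paste with a white lid, 60 mm in diameter, 30 mm tall, standing on the bed beyond the work; origin at the centre of its underside

How it is judged (in metres and radians):
At the end, for the whole second after the job is handed in: the housing stands at rest mouth-down on the faceplate (upright within 3 degrees, its rim on the plate within 3 mm), its side within 3 mm of both stop bars and the sides of its square foot within 7 degrees of parallel to the bars (angle between housing's own z axis and vertical above 3.09 rad and z of housing_mouth in the frame of stop_corner between -0.003 and 0.003 m and x of housing_mouth in the frame of stop_corner between -0.031 and -0.025 m and y of housing_mouth in the frame of stop_corner between -0.031 and -0.025 m and (angle between the x axis of housing and the x axis of stop_corner, either way round below 0.12 rad or angle between the x axis of housing and the y axis of stop_corner, either way round below 0.12 rad) and linear speed of housing below 0.02 m/s); the robot touches nothing.
It fails at once if the housing is dropped or toppled: it moves faster than 0.35 m/s while the fingers do not touch it (linear speed of housing above 0.35 m/s and contact force between the fingers and housing below 0.01 N).
It fails at once if the spacer ring is shifted by more than 20 mm (distance of spacer from where it was at the start of the episode above 0.02 m).
It fails at once if the strap clamp is shifted by more than 20 mm (distance of strap_clamp from where it was at the start of the episode above 0.02 m).
It fails at once if the wrench is shifted by more than 20 mm (distance of wrench from where it was at the start of the episode above 0.02 m).
It fails at once if the paste tin is shifted by more than 20 mm (distance of paste_tin from where it was at the start of the episode above 0.02 m).
It also fails if it takes over 64 s, if anything falls off the work surface, if the arm or the gripper's body presses on something with over 40 N, if the wrist force passes 120 N, or if a joint passes its speed limit or range.

ROBOT

A 6-joint arm with a two-finger parallel gripper is mounted at the origin on the work surface. World frame = base frame: x ahead of the robot, y to its left, z up, the work surface at z = 0. Lengths are in mm, angles in rad, forces in N, time in s.
With the tool pointing down it reaches from about 350 to 775 mm from the base axis. Payload 7.3 kg.
Tool frame: the origin (TCP) lies between the finger pads; the fingertips stand 25 mm ahead of it and the grasp point (between the pads) lies 6 mm ahead of it; z points along the fingers, y is the line along which they close (so a half turn about z gives the same grasp; the last joint's range is limited). The gripper opens to 92 mm and grips with 3 to 60 N. Pads are 19 mm wide; open, the fingers measure 130 mm over their backs; the gripper's body (75 mm by 190 mm) begins 47 mm behind the grasp point.
Start: joints at [1.15, 0.342, 1.524, -0, 1.275, -0.146], TCP at [142.445, 505.324, 251.741] pointing down, gripper open.
Joint ranges: [-2.53, 2.53], [-0.77, 2.02], [0.04, 2.7], [-1, 4.14], [0.28, 2.66], [-3.11, 3.11]. Speed limits (rad/s): [2.57, 2.57, 3.14, 3.14, 3.14, 3.14].

INTERFACE

Orientations are given as [roll, pitch, yaw] about the fixed x, y, z axes, in that order (R = Rz(yaw) Ry(pitch) Rx(roll)).
In Python, from plant import bot gives the robot as it stands.
- The arm moves only by the tool play_rows, never from a script. Its argument "commands" is a list of rows, each an object of numbers: "x", "y", "z": the shift along the tool's x, y, z in m; "twist": the turn about the tool's z in degrees. In form: [{"x": .., "y": .., "z": .., "twist": ..}, ...]. A call has exactly 8 rows; each row is the pose to reach, as a shift and turn from the pose commanded when the call began, along the tool's axes at that moment; what a row does not reach only later rows make up. A row lasts 1/10 s, in which the tool goes at most 50 mm and 8.59 degrees, less where a joint would pass 70% of its speed; a pose out of reach is approached as far as the arm can. A call with a gripper value outside its range is refused whole. "jaw" is the closure, from 0 (fully open) to 1 (shut), set as the call begins (left out, the last holds). The fingers move at their own pace and stop on an object; the grip force is fixed at half the most. Time passes only in rows, so rows that repeat a pose let the fingers close, or fill a call up. It gives the time, the measured TCP pose, the force, the opening and the grip force at its end, in the units of the state.
- bot.get_obs(): the state, without advancing time (a new reading comes with each control period).
- bot.capture(name): name is "scene" or "top"; returns a dict with "pixels" (480x640x3 uint8, red, green, blue), "fx", "fy", "cx", "cy" (pixels), "eye" and "rotation" of the camera in the world. Camera axes: x right, y down, z forward; pixel columns grow to the right and rows downward; lengths in mm; the calibration is good to about 2 mm. A picture is of the moment at which its call begins. There is no depth.
- bot.close_job(): hands the job in; it is judged then, once.
The state is a dict: "time": time; "joint_positions": joint angles; "dq": joint speeds; "tau": joint torques, N m; "tool_pos": TCP position; "tcp_rot": TCP orientation; "contact_force": force on the tool from outside, world axes, zero at the start; "moment": the same for the moment, N m; "grip_width": finger opening in mm; "finger_force": force on a finger pad.
Only numpy, scipy, OpenCV 4.12 (cv2) and the standard library are available. Lean on these libraries where they do the work, as an engineer would, in place of code of your own. Each camera call takes 0.05 s, during which the arm holds its last target. There are 200 camera calls.

## Working session

There is one attempt and no reset: what is moved stays moved. The work goes in short steps, Python scripts to look and compute and a tool call to move; the robot and the scene stay as the last step left them, time stands still between calls to the robot, and variables do not carry over. Pictures are saved under pics/ and viewed, at most 10 in all, crops included, and the job is handed in when it is done.

Besides the shell and the picture viewer there is one more tool, called after "Emit:" as name(argument=value, ...), one argument or row to a line, values as JSON. play_rows: Moves the arm, as the interface text tells. Its arguments: {"type":"object","properties":{"commands":{"type":"array"},"jaw":{"type":"number"}},"required":["commands"]}

```bash
mkdir -p pics
cat > h.py <<'E'
import numpy as np, cv2
from plant import bot
def cap(n):
    c=bot.capture(n); return c,cv2.cvtColor(np.asarray(c["pixels"],np.uint8),cv2.COLOR_RGB2BGR)
def ray(c,uv,z):
    uv=np.atleast_2d(np.asarray(uv,float))
    d=np.c_[(uv[:,0]-c["cx"])/c["fx"],(uv[:,1]-c["cy"])/c["fy"],np.ones(len(uv))]@np.array(c["rotation"]).T
    e=np.array(c["eye"]); return e+d*((z-e[2])/d[:,2])[:,None]
def proj(c,P):
    q=(np.atleast_2d(P)-np.array(c["eye"]))@np.array(c["rotation"]); return np.c_[c["fx"]*q[:,0]/q[:,2]+c["cx"],c["fy"]*q[:,1]/q[:,2]+c["cy"]]
E
python3 - <<'E'
from h import *
for n in("top","scene"):
    c,im=cap(n); cv2.imwrite(f"pics/{n}0.png",im); print(n,c["fx"],c["cx"],c["cy"],np.round(c["eye"]),np.round(c["rotation"],3).tolist())
print(bot.get_obs())
E
```

```text
top 454.93250696169355 318.7798563070334 232.93765514653535 [417.  -1. 763.] [-2.964, 0.001, -1.597]
scene 461.41883421191324 324.10179897740676 234.88909855983766 [ 815. -327.  719.] [-2.606, 0.005, 0.689]
{'time': 0.1, 'joint_positions': array([ 1.15001368e+00,  3.42652017e-01,  1.52492335e+00,  5.59911694e-06,
        1.27540363e+00, -1.45997660e-01]), 'dq': array([-0.00086633, -0.00314544, -0.00338624, -0.00022694,  0.00081213,
       -0.0013337 ]), 'tau': array([ 2.58954053e-03, -4.31999767e+01, -2.44692332e+01,  7.20801903e-02,
        5.26435976e-02, -6.77356411e-05]), 'tool_pos': array([142.29272473, 505.00534556, 251.11432635]), 'tcp_rot': array([-3.14022184e+00, -2.06981274e-04,  2.86680590e+00]), 'contact_force': array([-0.0013057 ,  0.10496977, -0.18593389]), 'moment': array([ 0.0614533 , -0.02383894,  0.03778829]), 'finger_force': 0.0, 'grip_width': 91.60594600544253}
```

View pics/top0.png

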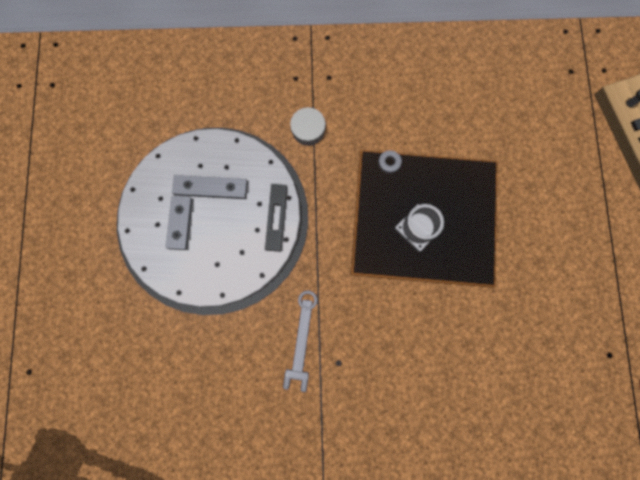

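View pics/scene0.png

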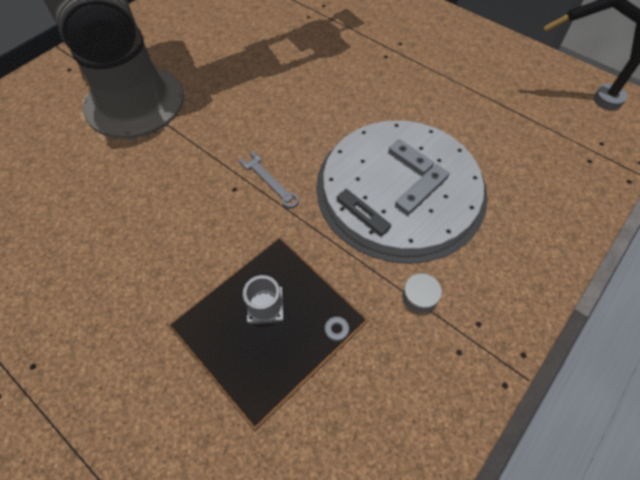

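```bash
sed -i 's/np.array(c\["rotation"\])/cv2.Rodrigues(np.array(c["rotation"],float))[0]/g' h.py
python3 - <<'E'
from h import *
for n in("top","scene"):
    c,im=cap(n); hsv=cv2.cvtColor(im,cv2.COLOR_BGR2HSV); g=cv2.cvtColor(im,cv2.COLOR_BGR2GRAY)
    # board: dark
    m=((g<45)).astype(np.uint8)*255
    m=cv2.morphologyEx(m,cv2.MORPH_CLOSE,np.ones((5,5)))
    cs=[k for k in cv2.findContours(m,0,1)[0] if cv2.contourArea(k)>5000]
    for k in cs:
        k=cv2.convexHull(k); q=cv2.approxPolyDP(k,8,True)[:,0]
        p=ray(c,q,12)[:,:2]
        print(n,"dark",cv2.contourArea(k),q.tolist(),p.round(0).tolist(),np.linalg.norm(np.roll(p,-1,0)-p,axis=1).round(0))
    # housing bright blob inside the board
    bd=np.zeros_like(g)
    cv2.fillConvexPoly(bd,cv2.convexHull(max(cs,key=lambda k:abs(cv2.pointPolygonTest(k,(425,225) if n=="top" else (265,310),True)>0)*cv2.contourArea(k))),255)
    b=((g>70)&(bd>0)).astype(np.uint8)*255
    for k in cv2.findContours(b,0,1)[0]:
        if cv2.contourArea(k)<60: continue
        x,y,w,h=cv2.boundingRect(k); print(n,"bright",cv2.contourArea(k),(x,y,w,h))
        q=cv2.approxPolyDP(cv2.convexHull(k),2.5,True)[:,0]; print(q.tolist()); 
        print(" z12",ray(c,q,12)[:,:2].round(0).tolist()); print(" z72",ray(c,q,72)[:,:2].round(0).tolist())
    crop=im[185:265,375:465] if n=="top" else im[255:345,220:310]
    cv2.imwrite(f"pics/c_{n}.png",cv2.resize(crop,None,fx=4,fy=4,interpolation=cv2.INTER_CUBIC))
    globals()[n]=cv2.resize(crop,(380,380),interpolation=cv2.INTER_CUBIC)
t=cap("top")[1]; t=cv2.resize(t[160:265,100:310],None,fx=3.6,fy=3.6,interpolation=cv2.INTER_CUBIC)[:, :760]
v=np.hstack([globals()["top"],globals()["scene"]]); 
cv2.imwrite("pics/crops.png",cv2.resize(np.vstack([v,t]),None,fx=.78,fy=.78));
E
```

```text
top dark 16328.0 [[364, 153], [495, 164], [492, 283], [355, 270]] [[1814.0, -25.0], [3711.0, -27.0], [4368.0, -1020.0], [1857.0, -450.0]] [1897. 1190. 2576.  427.]
top bright 1427.5 (395, 203, 50, 49)
[[427, 203], [440, 210], [444, 223], [441, 232], [419, 251], [395, 226], [414, 206]]
 z12 [[2502.0, -234.0], [2708.0, -282.0], [2809.0, -359.0], [2783.0, -406.0], [2494.0, -469.0], [2164.0, -314.0], [2343.0, -239.0]]
 z72 [[2335.0, -216.0], [2525.0, -259.0], [2618.0, -330.0], [2594.0, -373.0], [2328.0, -432.0], [2024.0, -289.0], [2189.0, -220.0]]
top bright 319.5 (379, 154, 23, 18)
[[400, 155], [401, 163], [394, 171], [386, 171], [379, 164], [381, 154]]
 z12 [[2114.0, -21.0], [2135.0, -52.0], [2079.0, -85.0], [2006.0, -85.0], [1939.0, -60.0], [1945.0, -23.0]]
 z72 [[1979.0, -20.0], [1998.0, -48.0], [1946.0, -78.0], [1879.0, -78.0], [1818.0, -55.0], [1823.0, -22.0]]
scene dark 17688.0 [[279, 240], [362, 320], [254, 423], [173, 324]] [[281.0, 55.0], [484.0, -121.0], [292.0, -300.0], [34.0, -118.0]] [268. 263. 316. 301.]
scene dark 10087.5 [[162, 96], [0, 77], [0, 55], [85, 0], [128, 10]] 
[... 879 characters left out ...]
42, 295], [245, 283], [253, 276]]
 z12 [[268.0, -22.0], [307.0, -50.0], [308.0, -73.0], [270.0, -95.0], [237.0, -90.0], [210.0, -61.0], [212.0, -35.0], [230.0, -21.0]]
 z72 [[314.0, -48.0], [350.0, -74.0], [351.0, -94.0], [316.0, -115.0], [286.0, -110.0], [262.0, -84.0], [263.0, -60.0], [280.0, -47.0]]Traceback (most recent call last):
  File "<stdin>", line 26, in <module>
    return _nx.concatenate(arrs, 0, dtype=dtype, casting=casting)
           ~~~~~~~~~~~~~~~^^^^^^^^^^^^^^^^^^^^^^^^^^^^^^^^^^^^^^^
ValueError: all the input array dimensions except for the concatenation axis must match exactly, but along dimension 1, the array at index 0 has size 760 and the array at index 1 has size 756
```

```bash
sed -i 's/cv2.Rodrigues(np.array(c\["rotation"\],float))\[0\]/Rm(c)/g; 2i from scipy.spatial.transform import Rotation as Ro\ndef Rm(c): return Ro.from_euler("xyz",c["rotation"]).as_matrix()' h.py
cat > m1.py <<'E'
from h import *
for n in("top","scene"):
    c,im=cap(n); g=cv2.cvtColor(im,cv2.COLOR_BGR2GRAY)
    m=cv2.morphologyEx(((g<45)).astype(np.uint8)*255,cv2.MORPH_CLOSE,np.ones((5,5)))
    cs=[k for k in cv2.findContours(m,0,1)[0] if cv2.pointPolygonTest(k,(400,250) if n=="top" else (265,350),True)>0]
    k=cv2.convexHull(cs[0]); q=cv2.approxPolyDP(k,8,True)[:,0]; p=ray(c,q,12)[:,:2]
    print(n,"board",q.tolist(),p.round(0).tolist(),np.linalg.norm(np.roll(p,-1,0)-p,axis=1).round(0))
    bd=np.zeros_like(g); cv2.fillConvexPoly(bd,k,255)
    b=((g>70)&(bd>0)).astype(np.uint8)*255
    for k in cv2.findContours(b,0,1)[0]:
        if cv2.contourArea(k)<60: continue
        q=cv2.approxPolyDP(cv2.convexHull(k),2,True)[:,0]; print(q.tolist()); 
        for z in(12,24,72): print(f" z{z}",ray(c,q,z)[:,:2].round(0).tolist())
    # faceplate bright
    crop=im[190:260,380:450] if n=="top" else im[265:335,230:300]
    globals()[n]=cv2.resize(crop,(380,380),interpolation=cv2.INTER_CUBIC)
    if n=="top": t=cv2.resize(im[170:255,160:300],(760,460),interpolation=cv2.INTER_CUBIC)
v=np.hstack([globals()["top"],globals()["scene"]]); 
cv2.imwrite("pics/crops.png",cv2.resize(np.vstack([v,t]),None,fx=.7,fy=.7));
E
python3 m1.py
```

```text
top board [[364, 153], [494, 163], [492, 283], [355, 271]] [[690.0, -86.0], [666.0, -309.0], [461.0, -286.0], [486.0, -62.0]] [224. 207. 226. 205.]
[[427, 203], [439, 209], [444, 223], [441, 232], [419, 251], [395, 226], [415, 205]]
 z12 [[599.0, -189.0], [588.0, -208.0], [563.0, -215.0], [548.0, -209.0], [517.0, -170.0], [560.0, -132.0], [596.0, -168.0]]
 z24 [[596.0, -186.0], [585.0, -205.0], [561.0, -211.0], [546.0, -205.0], [515.0, -167.0], [558.0, -130.0], [593.0, -165.0]]
 z72 [[584.0, -174.0], [574.0, -192.0], [552.0, -198.0], [538.0, -192.0], [509.0, -156.0], [549.0, -122.0], [581.0, -155.0]]
[[400, 155], [401, 163], [394, 171], [386, 171], [379, 164], [381, 154]]
 z12 [[685.0, -148.0], [671.0, -149.0], [657.0, -136.0], [657.0, -122.0], [670.0, -111.0], [688.0, -115.0]]
 z24 [[681.0, -145.0], [666.0, -146.0], [653.0, -134.0], [653.0, -120.0], [666.0, -109.0], [683.0, -113.0]]
 z72 [[664.0, -136.0], [650.0, -137.0], [637.0, -125.0], [638.0, -112.0], [650.0, -102.0], [666.0, -106.0]]
scene board [[279, 241], [362, 320], [254, 423], [173, 324]] [[492.0, -66.0], [694.0, -90.0], [
[... 671 characters left out ...]
.0, -208.0], [539.0, -192.0]]
 z24 [[581.0, -155.0], [598.0, -174.0], [554.0, -210.0], [544.0, -195.0]]
 z72 [[597.0, -167.0], [613.0, -184.0], [572.0, -218.0], [562.0, -204.0]]
[[268, 275], [282, 287], [281, 298], [263, 310], [249, 307], [242, 296], [245, 283], [253, 276]]
 z12 [[522.0, -127.0], [556.0, -128.0], [568.0, -144.0], [559.0, -178.0], [538.0, -189.0], [515.0, -182.0], [503.0, -162.0], [504.0, -144.0]]
 z24 [[527.0, -130.0], [560.0, -132.0], [572.0, -147.0], [563.0, -181.0], [542.0, -191.0], [520.0, -185.0], [508.0, -165.0], [509.0, -147.0]]
 z72 [[547.0, -144.0], [578.0, -145.0], [589.0, -159.0], [581.0, -191.0], [561.0, -201.0], [541.0, -195.0], [529.0, -176.0], [530.0, -160.0]]
```

View pics/crops.png

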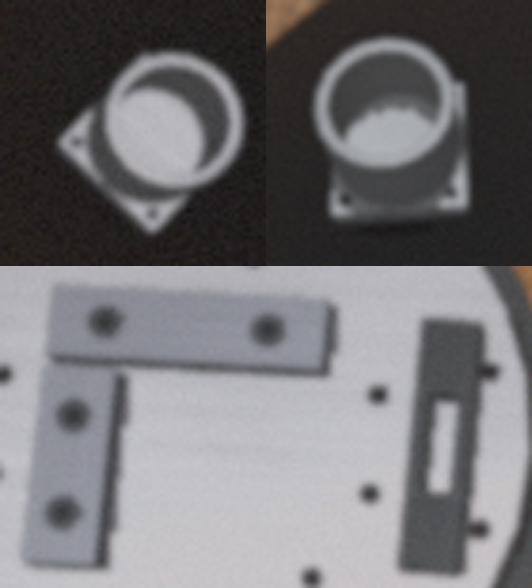

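The top view shows the faceplate on the left with bars at about (210,187) and (179,222). The housing is at about (425,225), yawed about 40°, on the board at right. Next I'll refine the housing and bar measurements.

```bash
cat > m2.py <<'E'
from h import *
for n,rc,fc in(("top",(426,221.6),[(395.8,227.4),(420,251)]),("scene",(260.8,292.1),[(247.4,322.4),(282.9,319.5),(281.8,287.4)])):
    c,im=cap(n); print(n,"rim",ray(c,rc,72).round(1),"foot corners",ray(c,fc,24)[:,:2].round(1).tolist())
    hsv=cv2.cvtColor(im,cv2.COLOR_BGR2HSV).astype(int); g=cv2.cvtColor(im,cv2.COLOR_BGR2GRAY).astype(int)
    o=(210,215) if n=="top" else (400,185)
    # plate rim
    m=((hsv[...,1]<60)&(g>140)).astype(np.uint8)*255
    m=cv2.morphologyEx(m,cv2.MORPH_CLOSE,np.ones((25,25)))
    k=max(cv2.findContours(m,0,1)[0],key=lambda k:cv2.contourArea(k) if cv2.pointPolygonTest(k,o,False)>0 else 0)
    p=ray(c,k[:,0],30)[:,:2].astype(np.float32); cc,r=cv2.minEnclosingCircle(p); print(" plate",np.round(cc,1),round(r,1))
    # bars: mid-grey
    m=((hsv[...,1]<60)&(g>95)&(g<165)).astype(np.uint8)*255
    mk=np.zeros_like(m); cv2.circle(mk,o,60,255,-1)
    m&=mk; m=cv2.morphologyEx(m,cv2.MORPH_OPEN,np.ones((5,5)))
    for k in cv2.findContours(m,0,1)[0]:
        if cv2.contourArea(k)<300: continue
        q=cv2.approxPolyDP(cv2.convexHull(k),3,True)[:,0]
        P=ray(c,k[:,0],46)[:,:2].astype(np.float32); b=cv2.minAreaRect(P)
        print(" bar",q.tolist(),"rect46",np.round(b[0],1),np.round(b[1],1),round(b[2],1),cv2.boxPoints(b).round(0).tolist())
E
python3 m2.py
```

```text
top rim [[ 554.5 -170.    72. ]] foot corners [[555.6, -131.2], [515.3, -168.6]]
 plate [590.8 170.6] 158.0
 bar [[247, 179], [243, 199], [184, 250], [166, 248], [173, 175]] rect46 [583.7 176.1] [122.4 125.1] 85.9 [[517.0, 120.0], [642.0, 111.0], [650.0, 233.0], [526.0, 242.0]]
scene rim [[ 558.3 -171.8   72. ]] foot corners [[558.6, -211.3], [598.7, -172.2], [560.2, -132.3]]
 plate [587.3 175.1] 149.0
 bar [[355, 146], [372, 132], [390, 126], [415, 127], [438, 139], [453, 157], [459, 175], [458, 200], [448, 221], [427, 226], [357, 184]] rect46 [591.  194.8] [226.6 186.3] 1.8 [[475.0, 284.0], [481.0, 98.0], [707.0, 105.0], [701.0, 292.0]]
```

Emit:
play_rows(
  commands=[
    {"x": 0, "y": 0, "z": 0, "twist": 0},
    {"x": 0, "y": 0, "z": 0, "twist": 0},
    {"x": 0, "y": 0, "z": 0, "twist": 0},
    {"x": 0, "y": 0, "z": 0, "twist": 0},
    {"x": 0, "y": 0, "z": 0, "twist": 0},
    {"x": 0, "y": 0, "z": 0, "twist": 0},
    {"x": 0, "y": 0, "z": 0, "twist": 0},
    {"x": 0, "y": 0, "z": 0, "twist": 34},
  ],
)

```text
time: 1.25
tool_pos: [142.4, 505.3, 251.7]
tcp_rot: [3.142, 0.0, 2.715]
contact_force: [-0.2, 0.4, -0.1]
grip_width: 91.6
finger_force: 0.0
```

Emit:
play_rows(
  commands=[
    {"x": -0.657, "y": -0.444, "z": 0, "twist": 22.5},
    {"x": -0.657, "y": -0.444, "z": 0, "twist": 22.5},
    {"x": -0.657, "y": -0.444, "z": 0, "twist": 22.5},
    {"x": -0.657, "y": -0.444, "z": 0, "twist": 22.5},
    {"x": -0.657, "y": -0.444, "z": 0, "twist": 22.5},
    {"x": -0.657, "y": -0.444, "z": 0, "twist": 22.5},
    {"x": -0.657, "y": -0.444, "z": 0, "twist": 22.5},
    {"x": -0.657, "y": -0.444, "z": 0, "twist": 22.5},
  ],
)

```text
time: 2.05
tool_pos: [352.8, 162.8, 252.1]
tcp_rot: [3.14, 0.0, 2.324]
contact_force: [1.7, 0.5, -0.3]
grip_width: 91.6
finger_force: 0.0
```

```bash
cat >> h.py <<'E'
def go(x,y,z,yaw=None):
    "tool-frame shift to a world TCP target (mm,deg)"
    o=bot.get_obs(); p=np.array(o["tool_pos"]); w=o["tcp_rot"][2]; d=np.array([x,y,z])-p
    print("at",p.round(1),"yaw",round(np.degrees(w),1),"->","x %.4f y %.4f z %.4f twist %.1f"%((d[0]*np.cos(w)+d[1]*np.sin(w))/1e3,(d[0]*np.sin(w)-d[1]*np.cos(w))/1e3,-d[2]/1e3,0 if yaw is None else -((yaw-np.degrees(w)+180)%360-180)))
E
python3 -c "
from h import *
go(556.5,-171,130,133)"
```

```text
at [352.8 162.8 252.1] yaw 133.2 -> x -0.3828 y -0.0798 z 0.1221 twist 0.2
```

Emit:
play_rows(
  commands=[
    {"x": -0.383, "y": -0.08, "z": 0.12, "twist": 0},
    {"x": -0.383, "y": -0.08, "z": 0.12, "twist": 0},
    {"x": -0.383, "y": -0.08, "z": 0.12, "twist": 0},
    {"x": -0.383, "y": -0.08, "z": 0.12, "twist": 0},
    {"x": -0.383, "y": -0.08, "z": 0.12, "twist": 0},
    {"x": -0.383, "y": -0.08, "z": 0.12, "twist": 0},
    {"x": -0.383, "y": -0.08, "z": 0.12, "twist": 0},
    {"x": -0.383, "y": -0.08, "z": 0.12, "twist": 0},
  ],
)

```text
time: 2.85
tool_pos: [551.9, -163.8, 133.7]
tcp_rot: [3.141, 0.0, 2.324]
contact_force: [1.7, 0.5, 0.3]
grip_width: 91.7
finger_force: 0.0
```

Run:
```python
from h import *
go(556.5,-171,53,133)
t=[]
for n in("top","scene"):
    c,im=cap(n); u,v=proj(c,[556,-171,70])[0].astype(int); t.append(cv2.resize(im[v-50:v+50,u-50:u+50],(390,390),interpolation=cv2.INTER_CUBIC))
c,im=cap("top")
a=cv2.resize(im[165:260,160:255],(390,390),interpolation=cv2.INTER_CUBIC)
c,im=cap("scene")
b=cv2.resize(im[130:220,380:460],(390,390),interpolation=cv2.INTER_CUBIC)
cv2.imwrite("pics/v4.png",cv2.resize(np.vstack([np.hstack(t),np.hstack([a,b])]),(600,600)))
```

```text
at [ 551.9 -163.8  133.7] yaw 133.1 -> x -0.0083 y -0.0016 z 0.0807 twist 0.1
```

View pics/v4.png

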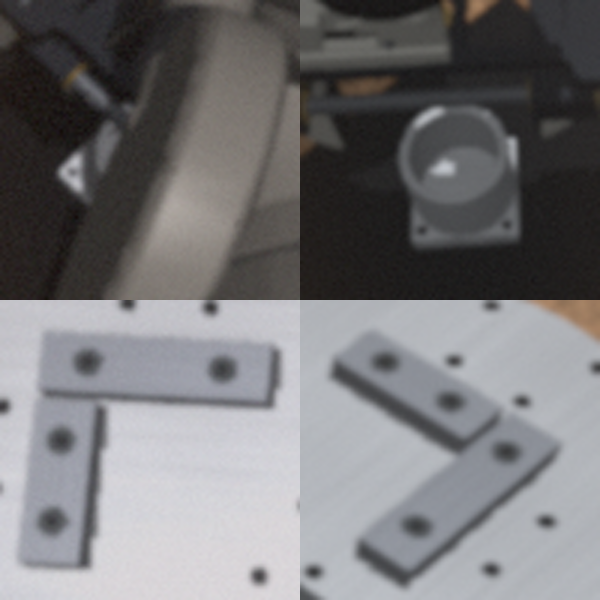

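Emit:
play_rows(
  commands=[
    {"x": -0.008, "y": -0.0015, "z": 0.01, "twist": 0},
    {"x": -0.008, "y": -0.0015, "z": 0.04, "twist": 0},
    {"x": -0.008, "y": -0.0015, "z": 0.08, "twist": 0},
    {"x": -0.008, "y": -0.0015, "z": 0.0805, "twist": 0},
    {"x": -0.008, "y": -0.0015, "z": 0.0805, "twist": 0},
    {"x": -0.008, "y": -0.0015, "z": 0.0805, "twist": 0},
    {"x": -0.008, "y": -0.0015, "z": 0.0805, "twist": 0},
    {"x": -0.008, "y": -0.0015, "z": 0.0805, "twist": 0},
  ],
)

```text
time: 3.85
tool_pos: [556.3, -168.9, 55.5]
tcp_rot: [3.14, 0.003, 2.324]
contact_force: [-0.4, -0.0, 0.4]
grip_width: 91.7
finger_force: 0.0
```

Emit:
play_rows(
  commands=[
    {"x": 0, "y": 0, "z": 0, "twist": 0},
    {"x": 0, "y": 0, "z": 0, "twist": 0},
    {"x": 0, "y": 0, "z": 0, "twist": 0},
    {"x": 0, "y": 0, "z": 0, "twist": 0},
    {"x": 0, "y": 0, "z": 0, "twist": 0},
    {"x": 0, "y": 0, "z": 0, "twist": 0},
    {"x": 0, "y": 0, "z": 0, "twist": 0},
    {"x": 0, "y": 0, "z": 0, "twist": 0},
  ],
  jaw=1,
)

```text
time: 4.65
tool_pos: [555.4, -168.7, 53.8]
tcp_rot: [-3.142, -0.0, 2.324]
contact_force: [0.2, -0.3, -0.3]
grip_width: 56.6
finger_force: 30.0
```

Run:
```python
from h import *
c,im=cap("top")
P=ray(c,[(172,193.5),(246.1,197.6),(191,197.6),(185.3,249.2)],46)[:,:2]
a=P[1]-P[0]; b=P[3]-P[2]
print(P.round(1).tolist(),"barA yaw",np.degrees(np.arctan2(-a[0],-a[1])*-1),"barB dir",np.degrees(np.arctan2(-b[1],-b[0])))
t=np.linalg.solve(np.c_[a,-b],P[2]-P[0]); print("corner",P[0]+t[0]*a)
go(556.5,-171,53,133)
```

```text
[[617.3, 233.3], [607.2, 112.8], [609.6, 202.2], [525.2, 209.3]] barA yaw -4.790202751074772 barB dir -4.820555991661721
corner [614.65645179 201.79760931]
at [ 555.5 -168.7   53.8] yaw 133.2 -> x -0.0024 y -0.0008 z 0.0008 twist 0.2
```

Emit:
play_rows(
  commands=[
    {"x": 0, "y": 0, "z": -0.02, "twist": 0},
    {"x": 0, "y": 0, "z": -0.05, "twist": 0},
    {"x": 0.0885, "y": -0.0945, "z": -0.05, "twist": -40},
    {"x": 0.0885, "y": -0.0945, "z": -0.05, "twist": -40},
    {"x": 0.0885, "y": -0.0945, "z": -0.05, "twist": -40},
    {"x": 0.0885, "y": -0.0945, "z": -0.05, "twist": -40},
    {"x": 0.0885, "y": -0.0945, "z": -0.05, "twist": -40},
    {"x": 0.0885, "y": -0.0945, "z": -0.05, "twist": -40},
  ],
)

```text
time: 5.5
tool_pos: [425.8, -168.8, 103.9]
tcp_rot: [3.141, -0.0, 3.023]
contact_force: [-0.6, 0.2, -2.4]
grip_width: 56.2
finger_force: 30.0
```

Run:
```python
from h import *
go(426,-169,48,173.3)
c,im=cap("scene"); c2,im2=cap("top"); 
u,v=proj(c,[440,-169,50])[0].astype(int); a=cv2.resize(im[v-70:v+70,u-70:u+70],(390,390))
u,v=proj(c2,[450,-169,50])[0].astype(int); b=cv2.resize(im2[v-70:v+70,u-70:u+70],(390,390))
cv2.imwrite("pics/v5.png",np.hstack([a,b]))
```

```text
at [ 425.8 -168.8  103.9] yaw 173.2 -> x -0.0002 y -0.0002 z 0.0559 twist -0.1
```

View pics/v5.png

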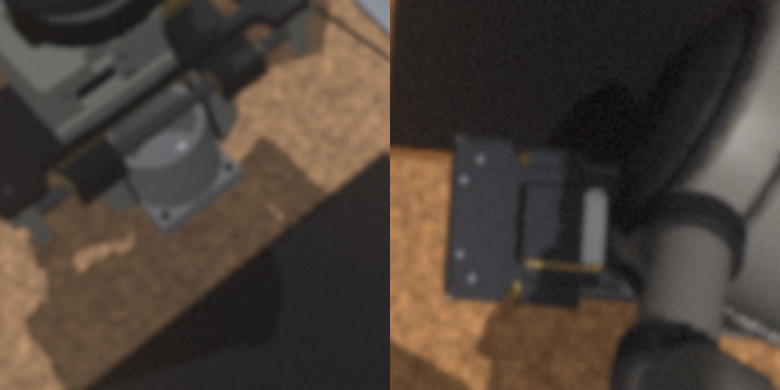

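Emit:
play_rows(
  commands=[
    {"x": 0, "y": 0, "z": 0.03, "twist": 0},
    {"x": 0, "y": 0, "z": 0.05, "twist": 0},
    {"x": 0, "y": 0, "z": 0.0565, "twist": 0},
    {"x": -0.005, "y": 0, "z": 0.0565, "twist": 0},
    {"x": -0.01, "y": 0, "z": 0.0565, "twist": 0},
    {"x": -0.012, "y": 0, "z": 0.0565, "twist": 0},
    {"x": -0.014, "y": 0, "z": 0.0565, "twist": 0},
    {"x": -0.016, "y": 0, "z": 0.0565, "twist": 0},
  ],
)

```text
time: 6.4
tool_pos: [439.5, -170.0, 47.6]
tcp_rot: [3.14, -0.006, 3.023]
contact_force: [-13.8, -1.6, 4.5]
grip_width: 56.5
finger_force: 30.0
```

Emit:
play_rows(
  commands=[
    {"x": -0.001, "y": 0, "z": 0, "twist": 0},
    {"x": -0.001, "y": 0, "z": 0, "twist": 0},
    {"x": -0.002, "y": 0, "z": 0, "twist": 0},
    {"x": -0.002, "y": 0, "z": 0, "twist": 0},
    {"x": -0.003, "y": 0, "z": 0, "twist": 0},
    {"x": -0.003, "y": 0, "z": 0, "twist": 0},
    {"x": -0.003, "y": 0, "z": 0, "twist": 0},
    {"x": -0.003, "y": 0, "z": 0, "twist": 0},
  ],
)

```text
time: 7.2
tool_pos: [439.9, -169.9, 47.3]
tcp_rot: [3.139, -0.011, 3.023]
contact_force: [-19.3, -3.0, 9.2]
grip_width: 56.2
finger_force: 30.0
```

Emit:
play_rows(
  commands=[
    {"x": -0.0036, "y": 0, "z": -0.0018, "twist": 0},
    {"x": -0.0064, "y": 0, "z": -0.0034, "twist": 0},
    {"x": -0.0093, "y": 0, "z": -0.0047, "twist": 0},
    {"x": -0.0123, "y": 0, "z": -0.0058, "twist": 0},
    {"x": -0.0154, "y": 0, "z": -0.0066, "twist": 0},
    {"x": -0.0186, "y": 0, "z": -0.0071, "twist": 0},
    {"x": -0.0218, "y": 0, "z": -0.0074, "twist": 0},
    {"x": -0.025, "y": 0, "z": -0.0073, "twist": 0},
  ],
)

```text
time: 8.0
tool_pos: [467.6, -173.2, 55.0]
tcp_rot: [3.14, -0.005, 3.022]
contact_force: [-8.8, 2.4, 4.3]
grip_width: 56.3
finger_force: 30.0
```

```bash
cat > look.py <<'E'
from h import *
import sys
x,y,z=map(float,sys.argv[2:5]); s=int(sys.argv[5]); o=bot.get_obs(); print(np.round(o["tool_pos"],1),np.round(o["contact_force"],1),np.round(o["tcp_rot"],3))
t=[]
for n in("scene","top"):
    c,im=cap(n); u,v=proj(c,[x,y,z])[0].astype(int); u=max(u,s);v=max(v,s); t.append(cv2.resize(im[v-s:v+s,u-s:u+s],(390,390),interpolation=cv2.INTER_CUBIC))
cv2.imwrite(f"pics/{sys.argv[1]}.png",np.hstack(t))
E
python3 look.py v6 465 -169 45 50
```

```text
[ 467.6 -173.2   55. ] [-8.8  2.4  4.3] [ 3.14  -0.005  3.022]
```

View pics/v6.png

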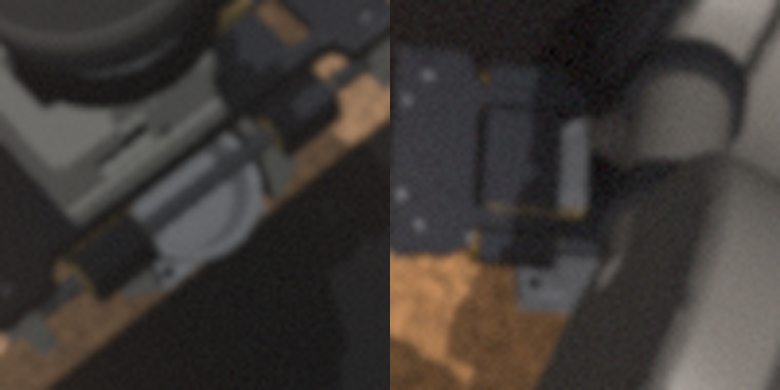

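Emit:
play_rows(
  commands=[
    {"x": -0.0031, "y": 0, "z": 0.0003, "twist": 0},
    {"x": -0.0063, "y": 0, "z": 0.0009, "twist": 0},
    {"x": -0.0093, "y": 0, "z": 0.0018, "twist": 0},
    {"x": -0.0124, "y": 0, "z": 0.0029, "twist": 0},
    {"x": -0.018, "y": 0, "z": 0.0055, "twist": 0},
    {"x": -0.023, "y": 0, "z": 0.009, "twist": 0},
    {"x": -0.0275, "y": 0, "z": 0.0125, "twist": 0},
    {"x": -0.0275, "y": 0, "z": 0.0125, "twist": 0},
  ],
)

```text
time: 8.9
tool_pos: [499.6, -177.5, 44.3]
tcp_rot: [-3.141, 0.006, 3.022]
contact_force: [1.6, 3.8, 9.6]
grip_width: 55.8
finger_force: 30.0
```

```bash
python3 look.py v7 495 -175 45 50
```

```text
[ 499.6 -177.5   44.3] [1.6 3.8 9.6] [-3.141  0.006  3.022]
```

View pics/v7.png

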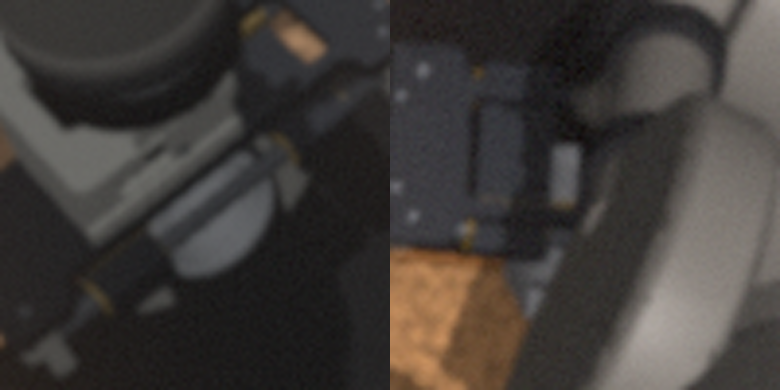

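Emit:
play_rows(
  commands=[
    {"x": 0, "y": 0, "z": -0.01, "twist": 0},
    {"x": 0, "y": 0, "z": -0.03, "twist": 0},
    {"x": 0.035, "y": 0, "z": -0.03, "twist": 0},
    {"x": 0.07, "y": 0, "z": -0.03, "twist": 0},
    {"x": 0.07, "y": 0, "z": -0.03, "twist": 0},
    {"x": 0.07, "y": 0, "z": -0.03, "twist": 0},
    {"x": 0.07, "y": 0, "z": -0.03, "twist": 0},
    {"x": 0.07, "y": 0, "z": -0.03, "twist": 0},
  ],
)

```text
time: 9.8
tool_pos: [428.6, -169.4, 72.5]
tcp_rot: [-3.141, 0.001, 3.023]
contact_force: [-0.3, 0.6, -3.1]
grip_width: 55.6
finger_force: 30.0
```

```bash
python3 look.py v8 430 -170 65 45; python3 -c "
from h import *
go(432,-169.5,38.3,173.3)"
```

```text
[ 428.6 -169.4   72.5] [-0.3  0.6 -3.1] [-3.141e+00  1.000e-03  3.023e+00]
at [ 428.2 -169.2   72.2] yaw 173.2 -> x -0.0038 y 0.0001 z 0.0339 twist -0.1
```

View pics/v8.png

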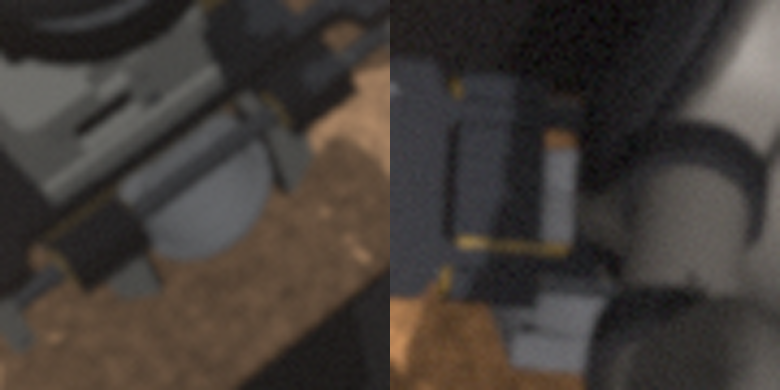

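Emit:
play_rows(
  commands=[
    {"x": 0, "y": 0, "z": 0.02, "twist": 0},
    {"x": 0, "y": 0, "z": 0.034, "twist": 0},
    {"x": -0.005, "y": 0, "z": 0.034, "twist": 0},
    {"x": -0.008, "y": 0, "z": 0.034, "twist": 0},
    {"x": -0.01, "y": 0, "z": 0.034, "twist": 0},
    {"x": -0.011, "y": 0, "z": 0.034, "twist": 0},
    {"x": -0.012, "y": 0, "z": 0.034, "twist": 0},
    {"x": -0.013, "y": 0, "z": 0.034, "twist": 0},
  ],
)

```text
time: 10.7
tool_pos: [440.6, -170.5, 38.5]
tcp_rot: [-3.142, 0.0, 3.022]
contact_force: [-0.5, -0.6, -1.9]
grip_width: 56.1
finger_force: 30.0
```

Emit:
play_rows(
  commands=[
    {"x": -0.001, "y": 0, "z": 0, "twist": 0},
    {"x": -0.002, "y": 0, "z": 0, "twist": 0},
    {"x": -0.003, "y": 0, "z": 0, "twist": 0},
    {"x": -0.004, "y": 0, "z": 0, "twist": 0},
    {"x": -0.005, "y": 0, "z": 0, "twist": 0},
    {"x": -0.005, "y": 0, "z": 0, "twist": 0},
    {"x": -0.005, "y": 0, "z": 0, "twist": 0},
    {"x": -0.005, "y": 0, "z": 0, "twist": 0},
  ],
)

```text
time: 11.5
tool_pos: [445.3, -171.1, 38.2]
tcp_rot: [3.141, -0.0, 3.022]
contact_force: [-0.4, -0.5, -2.2]
grip_width: 56.1
finger_force: 30.0
```

Emit:
play_rows(
  commands=[
    {"x": -0.001, "y": 0, "z": 0, "twist": 0},
    {"x": -0.002, "y": 0, "z": 0, "twist": 0},
    {"x": -0.003, "y": 0, "z": 0, "twist": 0},
    {"x": -0.004, "y": 0, "z": 0, "twist": 0},
    {"x": -0.005, "y": 0, "z": 0, "twist": 0},
    {"x": -0.005, "y": 0, "z": 0, "twist": 0},
    {"x": -0.005, "y": 0, "z": 0, "twist": 0},
    {"x": -0.005, "y": 0, "z": 0, "twist": 0},
  ],
)

```text
time: 12.3
tool_pos: [450.3, -171.7, 38.2]
tcp_rot: [3.141, -0.0, 3.022]
contact_force: [0.5, 0.6, -1.7]
grip_width: 55.9
finger_force: 30.0
```

Emit:
play_rows(
  commands=[
    {"x": -0.001, "y": 0, "z": 0, "twist": 0},
    {"x": -0.002, "y": 0, "z": 0, "twist": 0},
    {"x": -0.003, "y": 0, "z": 0, "twist": 0},
    {"x": -0.004, "y": 0, "z": 0, "twist": 0},
    {"x": -0.004, "y": 0, "z": 0, "twist": 0},
    {"x": -0.004, "y": 0, "z": 0, "twist": 0},
    {"x": -0.004, "y": 0, "z": 0, "twist": 0},
    {"x": -0.004, "y": 0, "z": 0, "twist": 0},
  ],
)

```text
time: 13.1
tool_pos: [454.3, -172.2, 38.2]
tcp_rot: [3.141, 0.0, 3.022]
contact_force: [-0.1, -0.5, -2.6]
grip_width: 55.9
finger_force: 30.0
```

```bash
python3 look.py v9 455 -172 38 36
```

```text
[ 454.3 -172.2   38.2] [-0.1 -0.5 -2.6] [3.141 0.    3.022]
```

View pics/v9.png

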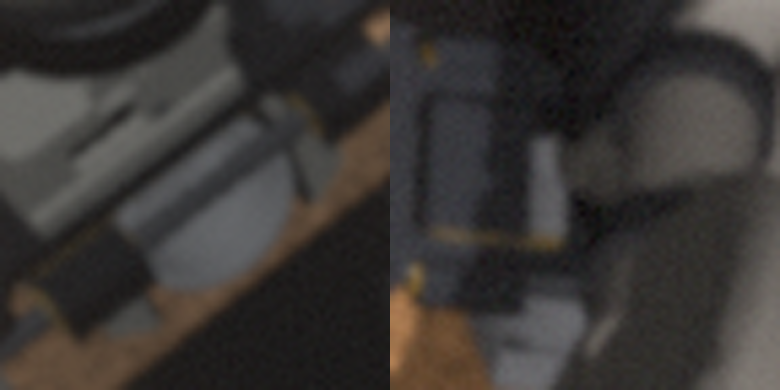

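Run:
```python
from h import *
c,im=cap("scene"); o=proj(c,[455,-172,38])[0].astype(int)
f=lambda p:(np.array(p)*72/390+o-36)
F=np.array([np.cos(np.radians(-6.8)),np.sin(np.radians(-6.8))]); L=np.array([-F[1],F[0]])
T=np.array([454.3,-172.2])
for nm,p in(("edge",(150,368)),("edge",(270,280)),("disc low",(215,290)),("disc right",(297,195)),("disc left",(150,275)),("finger tip R",(310,200)),("finger tip L",(150,333))):
    for z in(6,12,25,40,60):
        w=ray(c,f(p),z)[0,:2]-T; print(nm,z,"fwd %.1f left %.1f"%(w@F,w@L))
crop=cv2.resize(im[o[1]-36:o[1]+36,o[0]-36:o[0]+36],(560,560),interpolation=cv2.INTER_LANCZOS4)
cv2.imwrite("pics/v10.png",np.clip((crop.astype(float)-20)*2.4,0,255).astype(np.uint8))
```

```text
edge 6 fwd 19.0 left -40.8
edge 12 fwd 22.0 left -41.4
edge 25 fwd 28.5 left -42.6
edge 40 fwd 36.0 left -44.1
edge 60 fwd 46.0 left -46.1
edge 6 fwd 20.9 left 4.4
edge 12 fwd 23.9 left 3.4
edge 25 fwd 30.4 left 1.3
edge 40 fwd 37.9 left -1.1
edge 60 fwd 47.8 left -4.4
disc low 6 fwd 11.7 left -10.2
disc low 12 fwd 14.7 left -11.1
disc low 25 fwd 21.4 left -12.9
disc low 40 fwd 29.1 left -15.0
disc low 60 fwd 39.3 left -17.9
disc right 6 fwd 3.1 left 29.1
disc right 12 fwd 6.2 left 28.0
disc right 25 fwd 13.0 left 25.4
disc right 40 fwd 20.9 left 22.4
disc right 60 fwd 31.4 left 18.5
disc left 6 fwd -6.7 left -21.8
disc left 12 fwd -3.5 left -22.6
disc left 25 fwd 3.5 left -24.2
disc left 40 fwd 11.6 left -26.1
disc left 60 fwd 22.3 left -28.6
finger tip R 6 fwd 7.4 left 31.0
finger tip R 12 fwd 10.5 left 29.8
finger tip R 25 fwd 17.2 left 27.2
finger tip R 40 fwd 25.0 left 24.2
finger tip R 60 fwd 35.3 left 20.2
finger tip L 6 fwd 9.4 left -33.7
finger tip L 12 fwd 12.5 left -34.4
finger tip L 25 fwd 19.2 left -35.8
finger tip L 40 fwd 26.9 left -37.4
finger tip L 60 fwd 37.2 left -39.6
```

View pics/v10.png

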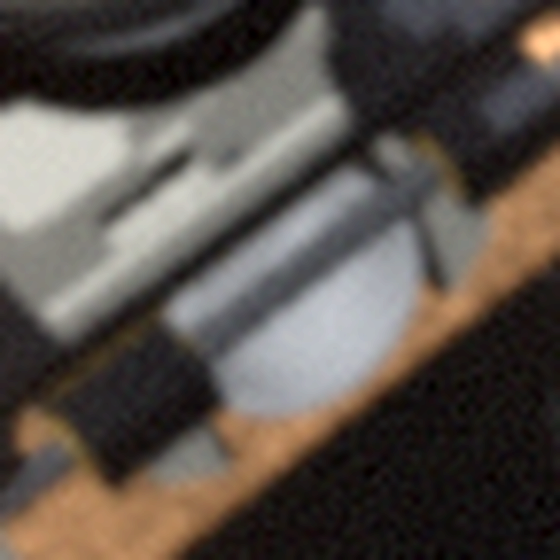

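The picture shows the cup lying horizontally in the jaws, mouth towards the board. Its rim is only about 12 mm ahead of the TCP, because the grip slid during the roll. I'll lay it on the board and regrasp nearer the foot.

Emit:
play_rows(
  commands=[
    {"x": 0, "y": 0, "z": -0.03, "twist": 0},
    {"x": -0.04, "y": 0, "z": -0.03, "twist": 0},
    {"x": -0.08, "y": 0, "z": -0.03, "twist": 0},
    {"x": -0.08, "y": 0, "z": -0.02, "twist": 0},
    {"x": -0.08, "y": 0, "z": -0.012, "twist": 0},
    {"x": -0.08, "y": 0, "z": -0.008, "twist": 0},
    {"x": -0.08, "y": 0, "z": -0.006, "twist": 0},
    {"x": -0.08, "y": 0, "z": -0.006, "twist": 0},
  ],
)

```text
time: 14.05
tool_pos: [535.3, -181.8, 45.9]
tcp_rot: [-3.141, 0.005, 3.022]
contact_force: [5.3, 3.0, 10.6]
grip_width: 56.0
finger_force: 30.0
```

Emit:
play_rows(
  commands=[
    {"x": 0, "y": 0, "z": 0, "twist": 0},
    {"x": 0, "y": 0, "z": 0, "twist": 0},
    {"x": 0, "y": 0, "z": 0, "twist": 0},
    {"x": 0, "y": 0, "z": -0.002, "twist": 0},
    {"x": 0, "y": 0, "z": -0.002, "twist": 0},
    {"x": 0.008, "y": 0, "z": -0.002, "twist": 0},
    {"x": 0.017, "y": 0, "z": -0.002, "twist": 0},
    {"x": 0.017, "y": 0, "z": -0.002, "twist": 0},
  ],
  jaw=0,
)

```text
time: 14.85
tool_pos: [515.2, -179.2, 46.0]
tcp_rot: [3.141, -0.002, 3.022]
contact_force: [-0.3, -0.5, -0.3]
grip_width: 91.6
finger_force: 0.0
```

```bash
cat > fit.py <<'E'
from h import *
o=bot.get_obs(); T=np.array(o["tool_pos"]); print(T.round(1))
F=np.array([np.cos(np.radians(-6.8)),np.sin(np.radians(-6.8))]); L=np.array([-F[1],F[0]])
c,im=cap("scene"); hsv=cv2.cvtColor(im,cv2.COLOR_BGR2HSV).astype(int); g=im.mean(2)
u,v=proj(c,[T[0]+15,T[1],40])[0].astype(int)
m=((g>75)&(hsv[...,1]<75)&(im[...,0]>=im[...,2])).astype(np.uint8)*255
mk=np.zeros_like(m); cv2.circle(mk,(u,v),45,255,-1); m=cv2.morphologyEx(m&mk,cv2.MORPH_OPEN,np.ones((3,3)))
for k in cv2.findContours(m,0,1)[0]:
    if cv2.contourArea(k)<40: continue
    q=cv2.approxPolyDP(cv2.convexHull(k),1.5,True)[:,0]
    print("blob",cv2.contourArea(k))
    for p in q:
        print("  ",p.tolist(),[("z%d: %.0f,%.0f"%(z,(ray(c,p,z)[0,:2]-T[:2])@F,(ray(c,p,z)[0,:2]-T[:2])@L)) for z in(12,40,68)])
E
python3 fit.py
```

```text
[ 515.2 -179.2   46. ]
blob 889.0
   [257, 282] ['z12: -2,31', 'z40: 11,26', 'z68: 23,20']
   [267, 293] ['z12: 25,30', 'z40: 37,25', 'z68: 48,19']
   [270, 302] ['z12: 41,24', 'z40: 52,18', 'z68: 62,13']
   [266, 309] ['z12: 45,11', 'z40: 56,6', 'z68: 67,1']
   [254, 318] ['z12: 44,-13', 'z40: 55,-17', 'z68: 65,-21']
   [244, 317] ['z12: 31,-23', 'z40: 43,-27', 'z68: 54,-30']
   [231, 301] ['z12: -5,-22', 'z40: 8,-25', 'z68: 20,-29']
   [246, 287] ['z12: -8,12', 'z40: 5,7', 'z68: 18,2']
blob 69.0
   [247, 277] ['z12: -21,25', 'z40: -8,19', 'z68: 6,14']
   [242, 284] ['z12: -17,11', 'z40: -3,6', 'z68: 10,1']
   [229, 292] ['z12: -20,-14', 'z40: -7,-18', 'z68: 6,-22']
   [232, 287] ['z12: -24,-5', 'z40: -10,-9', 'z68: 3,-13']
```

Emit:
play_rows(
  commands=[
    {"x": -0.006, "y": 0, "z": 0, "twist": 0},
    {"x": -0.012, "y": 0, "z": 0, "twist": 0},
    {"x": -0.017, "y": 0, "z": 0, "twist": 0},
    {"x": -0.017, "y": 0, "z": 0, "twist": 0},
    {"x": -0.017, "y": 0, "z": 0, "twist": 0},
    {"x": -0.017, "y": 0, "z": 0, "twist": 0},
    {"x": -0.017, "y": 0, "z": 0, "twist": 0},
    {"x": -0.017, "y": 0, "z": 0, "twist": 0},
  ],
)

```text
time: 15.7
tool_pos: [533.7, -181.7, 46.2]
tcp_rot: [3.141, -0.0, 3.022]
contact_force: [0.0, -0.2, 0.0]
grip_width: 91.6
finger_force: 0.0
```

Emit:
play_rows(
  commands=[
    {"x": 0, "y": 0, "z": 0, "twist": 0},
    {"x": 0, "y": 0, "z": 0, "twist": 0},
    {"x": 0, "y": 0, "z": 0, "twist": 0},
    {"x": 0, "y": 0, "z": 0, "twist": 0},
    {"x": 0, "y": 0, "z": 0, "twist": 0},
    {"x": 0, "y": 0, "z": 0, "twist": 0},
    {"x": 0, "y": 0, "z": 0, "twist": 0},
    {"x": 0, "y": 0, "z": 0, "twist": 0},
  ],
  jaw=1,
)

```text
time: 16.5
tool_pos: [533.8, -181.7, 46.2]
tcp_rot: [3.141, 0.0, 3.022]
contact_force: [-0.3, 1.1, 0.6]
grip_width: 56.3
finger_force: 30.0
```

```bash
python3 fit.py
```

```text
[ 533.8 -181.7   46.2]
blob 473.0
   [265, 291] ['z12: 1,31', 'z40: 13,25', 'z68: 25,19']
   [269, 299] ['z12: 17,26', 'z40: 28,21', 'z68: 39,15']
   [269, 304] ['z12: 23,20', 'z40: 34,15', 'z68: 45,10']
   [265, 310] ['z12: 27,9', 'z40: 38,4', 'z68: 48,-1']
   [254, 318] ['z12: 25,-13', 'z40: 36,-17', 'z68: 47,-20']
   [243, 316] ['z12: 10,-23', 'z40: 21,-27', 'z68: 33,-30']
   [242, 306] ['z12: -4,-14', 'z40: 7,-18', 'z68: 19,-21']
   [259, 292] ['z12: -4,22', 'z40: 8,17', 'z68: 19,12']
blob 61.0
   [253, 287] ['z12: -18,21', 'z40: -6,16', 'z68: 7,10']
   [248, 294] ['z12: -14,7', 'z40: -2,2', 'z68: 10,-3']
   [237, 301] ['z12: -17,-14', 'z40: -5,-18', 'z68: 8,-22']
   [244, 292] ['z12: -22,4', 'z40: -9,-0', 'z68: 4,-5']
```

Emit:
play_rows(
  commands=[
    {"x": 0, "y": 0, "z": -0.01, "twist": 0},
    {"x": 0, "y": 0, "z": -0.025, "twist": 0},
    {"x": 0.03, "y": 0, "z": -0.025, "twist": 0},
    {"x": 0.065, "y": 0, "z": -0.025, "twist": 0},
    {"x": 0.095, "y": 0, "z": -0.025, "twist": 0},
    {"x": 0.095, "y": 0, "z": -0.025, "twist": 0},
    {"x": 0.095, "y": 0, "z": -0.025, "twist": 0},
    {"x": 0.095, "y": 0, "z": -0.025, "twist": 0},
  ],
)

```text
time: 17.35
tool_pos: [440.7, -171.0, 71.7]
tcp_rot: [-3.141, 0.002, 3.022]
contact_force: [-0.7, 1.0, -2.5]
grip_width: 56.1
finger_force: 30.0
```

```bash
python3 fit.py
python3 - <<'E'
from h import *
c,im=cap("scene"); o=proj(c,[430,-170,65])[0].astype(int)
p=o-45+np.array([195,262])*90/390
F=np.array([np.cos(np.radians(-6.8)),np.sin(np.radians(-6.8))]); L=np.array([-F[1],F[0]])
for z in(30,40,66,90): w=ray(c,p,z)[0,:2]-[428.6,-169.4]; print("v8 low",z,w@F,w@L)
E
```

```text
[ 440.7 -171.    71.7]
blob 675.0
   [222, 242] ['z12: -30,37', 'z40: -13,31', 'z68: 3,25']
   [231, 254] ['z12: 0,33', 'z40: 16,28', 'z68: 31,22']
   [228, 263] ['z12: 11,19', 'z40: 26,14', 'z68: 41,8']
   [215, 273] ['z12: 10,-9', 'z40: 25,-13', 'z68: 40,-17']
   [203, 270] ['z12: -8,-20', 'z40: 7,-24', 'z68: 23,-28']
   [199, 265] ['z12: -21,-20', 'z40: -5,-23', 'z68: 12,-27']
   [198, 257] ['z12: -35,-12', 'z40: -18,-16', 'z68: -1,-20']
   [218, 242] ['z12: -35,31', 'z40: -18,26', 'z68: -1,20']
blob 99.5
   [214, 235] ['z12: -51,35', 'z40: -34,29', 'z68: -16,24']
   [209, 242] ['z12: -46,20', 'z40: -29,15', 'z68: -11,10']
   [193, 252] ['z12: -49,-12', 'z40: -32,-16', 'z68: -14,-20']
   [193, 248] ['z12: -56,-8', 'z40: -38,-12', 'z68: -20,-16']
   [199, 243] ['z12: -57,6', 'z40: -39,1', 'z68: -21,-3']
v8 low 30 2.045521397955195 -12.162934997285024
v8 low 40 7.856662279465201 -13.599807934519724
v8 low 66 22.965628571391104 -17.335677571329878
v8 low 90 36.9123666870151 -20.784172620693116
```

Emit:
play_rows(
  commands=[
    {"x": 0.008, "y": 0, "z": 0, "twist": 0},
    {"x": 0.008, "y": 0, "z": 0.015, "twist": 0},
    {"x": 0.008, "y": 0, "z": 0.031, "twist": 0},
    {"x": 0.008, "y": 0, "z": 0.031, "twist": 0},
    {"x": 0.004, "y": 0, "z": 0.031, "twist": 0},
    {"x": 0, "y": 0, "z": 0.031, "twist": 0},
    {"x": -0.002, "y": 0, "z": 0.031, "twist": 0},
    {"x": -0.004, "y": 0, "z": 0.031, "twist": 0},
  ],
)

```text
time: 18.25
tool_pos: [441.8, -170.4, 40.4]
tcp_rot: [3.141, -0.004, 3.023]
contact_force: [-10.8, -1.1, 2.7]
grip_width: 56.1
finger_force: 30.0
```

Emit:
play_rows(
  commands=[
    {"x": -0.001, "y": 0, "z": 0, "twist": 0},
    {"x": -0.002, "y": 0, "z": 0, "twist": 0},
    {"x": -0.003, "y": 0, "z": 0, "twist": 0},
    {"x": -0.003, "y": 0, "z": 0, "twist": 0},
    {"x": -0.003, "y": 0, "z": 0, "twist": 0},
    {"x": -0.003, "y": 0, "z": 0, "twist": 0},
    {"x": -0.003, "y": 0, "z": 0, "twist": 0},
    {"x": -0.003, "y": 0, "z": 0, "twist": 0},
  ],
)

```text
time: 19.05
tool_pos: [442.3, -170.1, 40.0]
tcp_rot: [3.139, -0.009, 3.023]
contact_force: [-14.9, -1.8, 5.6]
grip_width: 56.4
finger_force: 30.0
```

Emit:
play_rows(
  commands=[
    {"x": -0.0032, "y": 0, "z": -0.0016, "twist": 0},
    {"x": -0.0062, "y": 0, "z": -0.0032, "twist": 0},
    {"x": -0.0085, "y": 0, "z": -0.0044, "twist": 0},
    {"x": -0.0107, "y": 0, "z": -0.0056, "twist": 0},
    {"x": -0.0132, "y": 0, "z": -0.0063, "twist": 0},
    {"x": -0.0157, "y": 0, "z": -0.007, "twist": 0},
    {"x": -0.0182, "y": 0, "z": -0.0074, "twist": 0},
    {"x": -0.0208, "y": 0, "z": -0.0077, "twist": 0},
  ],
)

```text
time: 19.85
tool_pos: [464.4, -172.6, 48.1]
tcp_rot: [3.14, -0.006, 3.023]
contact_force: [-9.2, 1.6, 5.2]
grip_width: 56.2
finger_force: 30.0
```

```bash
python3 fit.py
```

```text
[ 464.4 -172.6   48.1]
blob 482.0
   [235, 260] ['z12: -10,30', 'z40: 5,24', 'z68: 20,18']
   [240, 266] ['z12: 6,29', 'z40: 20,23', 'z68: 34,18']
   [241, 272] ['z12: 16,23', 'z40: 30,17', 'z68: 44,12']
   [232, 281] ['z12: 19,1', 'z40: 32,-3', 'z68: 46,-8']
   [217, 288] ['z12: 11,-25', 'z40: 25,-28', 'z68: 39,-32']
   [213, 283] ['z12: -1,-24', 'z40: 14,-27', 'z68: 28,-31']
   [213, 274] ['z12: -14,-14', 'z40: 1,-18', 'z68: 16,-22']
   [231, 260] ['z12: -14,25', 'z40: 1,19', 'z68: 16,14']
blob 91.5
   [228, 252] ['z12: -30,31', 'z40: -15,25', 'z68: 1,19']
   [222, 260] ['z12: -25,13', 'z40: -10,9', 'z68: 6,4']
   [210, 269] ['z12: -25,-12', 'z40: -10,-16', 'z68: 6,-20']
   [207, 269] ['z12: -29,-16', 'z40: -13,-19', 'z68: 2,-23']
   [207, 266] ['z12: -34,-12', 'z40: -18,-16', 'z68: -2,-20']
```

Emit:
play_rows(
  commands=[
    {"x": -0.0026, "y": 0, "z": 0.0001, "twist": 0},
    {"x": -0.0052, "y": 0, "z": 0.0003, "twist": 0},
    {"x": -0.0078, "y": 0, "z": 0.0008, "twist": 0},
    {"x": -0.0102, "y": 0, "z": 0.0014, "twist": 0},
    {"x": -0.0135, "y": 0, "z": 0.0027, "twist": 0},
    {"x": -0.0173, "y": 0, "z": 0.0047, "twist": 0},
    {"x": -0.0206, "y": 0, "z": 0.007, "twist": 0},
    {"x": -0.0232, "y": 0, "z": 0.0085, "twist": 0},
  ],
)

```text
time: 20.7
tool_pos: [488.9, -175.7, 41.0]
tcp_rot: [3.141, -0.003, 3.023]
contact_force: [-9.0, 3.7, 16.9]
grip_width: 56.5
finger_force: 30.0
```

```bash
python3 fit.py
```

```text
[ 488.9 -175.7   41. ]
blob 272.0
   [241, 276] ['z12: -3,18', 'z40: 11,13', 'z68: 24,8']
   [244, 285] ['z12: 14,11', 'z40: 27,7', 'z68: 40,2']
   [243, 292] ['z12: 22,2', 'z40: 35,-2', 'z68: 48,-7']
   [236, 296] ['z12: 20,-11', 'z40: 33,-15', 'z68: 46,-19']
   [225, 296] ['z12: 7,-24', 'z40: 21,-27', 'z68: 34,-31']
   [224, 288] ['z12: -5,-16', 'z40: 8,-20', 'z68: 22,-24']
blob 89.5
   [241, 263] ['z12: -22,34', 'z40: -8,28', 'z68: 6,22']
   [240, 267] ['z12: -18,28', 'z40: -3,22', 'z68: 11,17']
   [221, 280] ['z12: -21,-11', 'z40: -6,-15', 'z68: 8,-19']
   [224, 274] ['z12: -26,-0', 'z40: -11,-5', 'z68: 3,-9']
   [238, 263] ['z12: -26,30', 'z40: -11,24', 'z68: 3,19']
```

Emit:
play_rows(
  commands=[
    {"x": 0.004, "y": 0, "z": -0.004, "twist": 0},
    {"x": 0, "y": 0, "z": -0.01, "twist": 0},
    {"x": -0.015, "y": 0, "z": -0.01, "twist": 0},
    {"x": -0.03, "y": 0, "z": -0.01, "twist": 0},
    {"x": -0.03, "y": 0, "z": -0.005, "twist": 0},
    {"x": -0.03, "y": 0, "z": -0.002, "twist": 0},
    {"x": -0.03, "y": 0, "z": 0, "twist": 0},
    {"x": -0.03, "y": 0, "z": 0, "twist": 0},
  ],
)

```text
time: 21.55
tool_pos: [522.2, -180.8, 42.2]
tcp_rot: [-3.14, 0.007, 3.022]
contact_force: [3.2, 2.2, 15.9]
grip_width: 56.3
finger_force: 30.0
```

Emit:
play_rows(
  commands=[
    {"x": 0, "y": 0, "z": 0.001, "twist": 0},
    {"x": 0, "y": 0, "z": 0.002, "twist": 0},
    {"x": 0, "y": 0, "z": 0.003, "twist": 0},
    {"x": 0, "y": 0, "z": 0.003, "twist": 0},
    {"x": 0, "y": 0, "z": 0.003, "twist": 0},
    {"x": 0, "y": 0, "z": 0.003, "twist": 0},
    {"x": 0, "y": 0, "z": 0.003, "twist": 0},
    {"x": 0, "y": 0, "z": 0.003, "twist": 0},
  ],
)

```text
time: 22.35
tool_pos: [523.5, -181.1, 40.4]
tcp_rot: [-3.139, 0.011, 3.022]
contact_force: [5.5, 2.1, 22.2]
grip_width: 56.1
finger_force: 30.0
```

```bash
python3 fit.py
```

```text
[ 523.5 -181.1   40.4]
blob 120.0
   [250, 296] ['z12: 1,7', 'z40: 13,3', 'z68: 25,-2']
   [251, 309] ['z12: 20,-6', 'z40: 31,-10', 'z68: 43,-14']
   [240, 311] ['z12: 10,-21', 'z40: 22,-24', 'z68: 34,-28']
   [240, 303] ['z12: -1,-12', 'z40: 12,-16', 'z68: 24,-20']
blob 80.0
   [255, 279] ['z12: -17,33', 'z40: -4,27', 'z68: 9,22']
   [253, 283] ['z12: -14,26', 'z40: -1,21', 'z68: 12,15']
   [235, 296] ['z12: -16,-10', 'z40: -3,-14', 'z68: 10,-18']
   [238, 290] ['z12: -21,-0', 'z40: -8,-5', 'z68: 5,-9']
   [252, 279] ['z12: -21,29', 'z40: -8,24', 'z68: 5,18']
```

Emit:
play_rows(
  commands=[
    {"x": 0, "y": 0, "z": 0.001, "twist": 0},
    {"x": 0, "y": 0, "z": 0.002, "twist": 0},
    {"x": 0, "y": 0, "z": 0.002, "twist": 0},
    {"x": 0, "y": 0, "z": 0.002, "twist": 0},
    {"x": 0, "y": 0, "z": 0.002, "twist": 0},
    {"x": 0, "y": 0, "z": 0.002, "twist": 0},
    {"x": 0, "y": 0, "z": 0.002, "twist": 0},
    {"x": 0, "y": 0, "z": 0.002, "twist": 0},
  ],
)

```text
time: 23.2
tool_pos: [524.4, -181.3, 38.9]
tcp_rot: [-3.139, 0.013, 3.022]
contact_force: [8.0, 2.7, 23.1]
grip_width: 56.6
finger_force: 30.0
```

```bash
cat > prof.py <<'E'
from h import *
o=bot.get_obs(); T=np.array(o["tool_pos"])
F=np.array([np.cos(np.radians(-6.8)),np.sin(np.radians(-6.8))]); L=np.array([-F[1],F[0]])
for n in("scene","top"):
    c,im=cap(n); g=cv2.GaussianBlur(im,(3,3),0)
    for l in(-20,-10,0,10,20):
        P=[[*(T[:2]+F*f+L*l),12] for f in range(-60,52,4)]
        uv=proj(c,P).round().astype(int); print(n,l,[int(g[v,u].mean()) for u,v in uv])
E
python3 prof.py
```

```text
scene -20 [104, 104, 102, 94, 74, 73, 82, 85, 69, 36, 45, 63, 43, 43, 39, 56, 64, 75, 71, 63, 36, 26, 25, 26, 26, 25, 26, 27]
scene -10 [104, 103, 104, 87, 77, 97, 98, 85, 70, 42, 82, 94, 64, 50, 55, 73, 76, 76, 75, 75, 72, 42, 30, 25, 25, 27, 25, 25]
scene 0 [81, 100, 96, 91, 70, 92, 98, 90, 61, 43, 84, 99, 68, 53, 60, 74, 76, 75, 75, 74, 73, 53, 34, 27, 25, 26, 27, 24]
scene 10 [24, 39, 71, 75, 69, 81, 90, 90, 60, 44, 83, 96, 68, 52, 57, 71, 73, 72, 71, 71, 65, 46, 26, 25, 24, 25, 26, 25]
scene 20 [23, 23, 40, 68, 72, 70, 77, 83, 67, 45, 72, 95, 76, 52, 59, 70, 68, 66, 65, 50, 36, 26, 27, 26, 27, 27, 24, 26]
top -20 [133, 134, 138, 145, 146, 151, 144, 127, 112, 95, 79, 69, 61, 54, 54, 51, 51, 51, 52, 51, 50, 51, 50, 52, 51, 50, 47, 41]
top -10 [121, 111, 101, 95, 81, 75, 58, 54, 52, 50, 52, 51, 51, 50, 50, 50, 51, 51, 58, 63, 65, 62, 63, 60, 51, 40, 36, 38]
top 0 [63, 54, 51, 51, 50, 50, 51, 51, 50, 49, 49, 50, 51, 51, 51, 60, 79, 79, 66, 65, 69, 73, 56, 49, 27, 25, 36, 52]
top 10 [51, 50, 51, 51, 51, 50, 50, 50, 51, 50, 50, 50, 43, 35, 48, 85, 121, 120, 117, 119, 118, 100, 74, 89, 48, 26, 32, 34]
top 20 [51, 51, 49, 48, 40, 35, 30, 30, 29, 33, 36, 36, 33, 34, 35, 37, 35, 36, 33, 35, 35, 34, 33, 33, 33, 32, 30, 35]
```

Emit:
play_rows(
  commands=[
    {"x": 0.001, "y": 0, "z": -0.002, "twist": 0},
    {"x": 0.001, "y": 0, "z": -0.003, "twist": 0},
    {"x": 0.001, "y": 0, "z": -0.003, "twist": 0},
    {"x": 0.001, "y": 0, "z": -0.003, "twist": 0},
    {"x": 0.001, "y": 0, "z": -0.003, "twist": 0},
    {"x": 0.001, "y": 0, "z": -0.003, "twist": 0},
    {"x": 0.001, "y": 0, "z": -0.003, "twist": 0},
    {"x": 0.001, "y": 0, "z": -0.003, "twist": 0},
  ],
)

```text
time: 24.1
tool_pos: [520.5, -180.7, 38.9]
tcp_rot: [-3.14, 0.005, 3.022]
contact_force: [4.7, -0.6, 10.4]
grip_width: 56.7
finger_force: 30.0
```

Emit:
play_rows(
  commands=[
    {"x": 0, "y": 0, "z": 0, "twist": 0},
    {"x": 0, "y": 0, "z": 0, "twist": 0},
    {"x": 0, "y": 0, "z": 0, "twist": 0},
    {"x": 0, "y": 0, "z": 0, "twist": 0},
    {"x": 0, "y": 0, "z": 0, "twist": 0},
    {"x": 0, "y": 0, "z": 0, "twist": 0},
    {"x": 0, "y": 0, "z": 0, "twist": 0},
    {"x": 0, "y": 0, "z": 0, "twist": 0},
  ],
  jaw=0,
)

```text
time: 24.9
tool_pos: [518.2, -178.7, 37.3]
tcp_rot: [3.14, -0.002, 3.022]
contact_force: [0.7, 5.9, 7.7]
grip_width: 91.6
finger_force: 3.4
```

```bash
python3 prof.py | grep scene; python3 -c "
from h import *
go(524,-181,66)"
```

```text
scene -20 [104, 105, 104, 102, 79, 72, 81, 91, 71, 44, 58, 92, 79, 55, 59, 78, 85, 72, 72, 73, 66, 53, 29, 26, 26, 24, 26, 26]
scene -10 [104, 104, 105, 103, 81, 81, 99, 93, 71, 44, 47, 96, 78, 55, 62, 93, 85, 70, 72, 72, 72, 71, 55, 30, 26, 25, 26, 26]
scene 0 [63, 98, 93, 91, 79, 89, 99, 92, 79, 43, 55, 83, 76, 55, 64, 100, 92, 71, 70, 70, 70, 70, 56, 31, 26, 26, 26, 25]
scene 10 [26, 29, 43, 72, 71, 75, 87, 91, 70, 52, 36, 54, 70, 58, 65, 97, 92, 72, 69, 68, 68, 61, 43, 27, 27, 25, 25, 25]
scene 20 [24, 24, 29, 53, 75, 71, 78, 90, 70, 51, 66, 95, 75, 54, 65, 97, 90, 69, 63, 58, 38, 29, 26, 27, 26, 27, 26, 26]
at [ 518.2 -178.7   37.3] yaw 173.2 -> x -0.0061 y -0.0016 z -0.0287 twist 0.0
```

Emit:
play_rows(
  commands=[
    {"x": 0, "y": 0, "z": -0.01, "twist": 0},
    {"x": 0, "y": 0, "z": -0.025, "twist": 0},
    {"x": 0, "y": 0, "z": -0.033, "twist": 0},
    {"x": 0, "y": 0, "z": -0.033, "twist": 0},
    {"x": 0, "y": 0, "z": -0.033, "twist": 0},
    {"x": 0, "y": 0, "z": -0.033, "twist": 0},
    {"x": 0, "y": 0, "z": -0.033, "twist": 0},
    {"x": 0, "y": 0, "z": -0.033, "twist": 0},
  ],
)

```text
time: 25.8
tool_pos: [518.7, -179.9, 70.0]
tcp_rot: [3.141, -0.001, 3.022]
contact_force: [0.4, -0.1, 0.0]
grip_width: 91.7
finger_force: 0.0
```

Emit:
play_rows(
  commands=[
    {"x": 0, "y": 0, "z": 0, "twist": 0},
    {"x": 0, "y": 0, "z": 0, "twist": 0},
    {"x": 0, "y": 0, "z": 0, "twist": 0},
    {"x": 0, "y": 0, "z": 0, "twist": 0},
    {"x": 0, "y": 0, "z": 0, "twist": 0},
    {"x": 0, "y": 0, "z": 0, "twist": 0},
    {"x": 0, "y": 0, "z": 0, "twist": 0},
    {"x": 0, "y": 0, "z": 0, "twist": 0},
  ],
  jaw=1,
)

```text
time: 26.6
tool_pos: [518.9, -180.0, 70.4]
tcp_rot: [-3.142, 0.0, 3.022]
contact_force: [-0.2, 0.1, 0.1]
grip_width: 56.1
finger_force: 30.0
```

```bash
python3 prof.py | grep scene; python3 -c "
from h import *
o=bot.get_obs();print(o['joint_positions'].round(2))
go(570,166,150,175.2)"
```

```text
scene -20 [72, 82, 93, 73, 45, 31, 35, 34, 33, 33, 31, 28, 35, 84, 88, 93, 82, 73, 73, 71, 53, 39, 27, 26, 25, 26, 26, 26]
scene -10 [94, 96, 88, 74, 47, 49, 92, 95, 62, 56, 75, 104, 105, 107, 100, 102, 86, 72, 74, 73, 73, 70, 48, 26, 26, 26, 27, 26]
scene 0 [98, 101, 94, 74, 47, 44, 79, 61, 54, 54, 67, 99, 106, 108, 106, 103, 85, 71, 73, 72, 71, 70, 59, 27, 26, 27, 26, 27]
scene 10 [90, 101, 95, 73, 48, 32, 42, 47, 52, 52, 50, 69, 105, 107, 106, 104, 85, 72, 70, 70, 69, 66, 40, 27, 26, 26, 26, 27]
scene 20 [69, 75, 87, 73, 41, 49, 77, 76, 56, 54, 72, 100, 105, 106, 105, 102, 90, 69, 67, 62, 40, 31, 26, 26, 27, 27, 27, 28]
[-0.47  0.59  1.68  0.    0.87 -1.92]
at [ 518.9 -180.    70.4] yaw 173.2 -> x -0.0095 y 0.3496 z -0.0796 twist -2.0
```

Emit:
play_rows(
  commands=[
    {"x": 0, "y": 0, "z": -0.02, "twist": 0},
    {"x": 0, "y": 0, "z": -0.06, "twist": 0},
    {"x": 0, "y": 0.04, "z": -0.08, "twist": -2},
    {"x": -0.0095, "y": 0.08, "z": -0.08, "twist": -2},
    {"x": -0.0095, "y": 0.12, "z": -0.08, "twist": -2},
    {"x": -0.0095, "y": 0.16, "z": -0.08, "twist": -2},
    {"x": -0.0095, "y": 0.2, "z": -0.08, "twist": -2},
    {"x": -0.0095, "y": 0.24, "z": -0.08, "twist": -2},
  ],
)

```text
time: 27.5
tool_pos: [556.5, 58.9, 150.0]
tcp_rot: [3.141, -0.001, 3.057]
contact_force: [0.8, -0.1, -3.0]
grip_width: 55.9
finger_force: 30.0
```

```bash
python3 -c "
from h import *
go(570,162,150,175.2)"
```

```text
at [556.5  58.9 150. ] yaw 175.2 -> x -0.0048 y 0.1039 z 0.0000 twist -0.0
```

Emit:
play_rows(
  commands=[
    {"x": -0.0048, "y": 0.03, "z": 0, "twist": 0},
    {"x": -0.0048, "y": 0.07, "z": 0, "twist": 0},
    {"x": -0.0048, "y": 0.104, "z": 0, "twist": 0},
    {"x": -0.0048, "y": 0.104, "z": 0.02, "twist": 0},
    {"x": -0.0048, "y": 0.104, "z": 0.04, "twist": 0},
    {"x": -0.0048, "y": 0.104, "z": 0.055, "twist": 0},
    {"x": -0.0048, "y": 0.104, "z": 0.055, "twist": 0},
    {"x": -0.0048, "y": 0.104, "z": 0.055, "twist": 0},
  ],
)

```text
time: 28.3
tool_pos: [570.3, 160.4, 95.3]
tcp_rot: [-3.142, -0.001, 3.057]
contact_force: [0.8, -0.1, -2.5]
grip_width: 55.5
finger_force: 30.0
```

```bash
python3 -c "
from h import *
go(570,162,89,175.2)
T=np.array(bot.get_obs()['tool_pos']); F=np.array([np.cos(np.radians(-4.8)),np.sin(np.radians(-4.8))]); L=np.array([-F[1],F[0]])
C=np.array([584.4,176.2])
for n in('scene','top'):
    c,im=cap(n); g=im.mean(2)
    for nm,P in [('fwd l%d'%l,[[*(T[:2]+F*f+L*l),T[2]-58.4] for f in range(0,56,3)]) for l in(-10,0,10)]+[('left f%d'%f,[[*(T[:2]+F*f+L*l),T[2]-58.4] for l in range(0,56,3)]) for f in(-10,0,10)]:
        uv=proj(c,P).round().astype(int); print(n,nm,[int(g[v,u]) for u,v in uv])
"
```

```text
at [570.3 160.4  95.3] yaw 175.2 -> x 0.0004 y 0.0015 z 0.0063 twist -0.0
scene fwd l-10 [77, 77, 78, 78, 78, 78, 77, 77, 76, 86, 100, 107, 106, 103, 92, 88, 79, 62, 49]
scene fwd l0 [78, 80, 77, 78, 78, 79, 79, 78, 76, 78, 100, 107, 107, 104, 91, 86, 87, 88, 87]
scene fwd l10 [79, 79, 78, 76, 76, 77, 77, 75, 77, 95, 104, 107, 106, 101, 94, 87, 87, 87, 87]
scene left f-10 [75, 75, 75, 74, 63, 47, 48, 45, 43, 40, 40, 37, 38, 39, 36, 44, 50, 60, 82]
scene left f0 [78, 78, 75, 79, 90, 84, 71, 77, 97, 106, 108, 107, 106, 107, 108, 107, 107, 106, 105]
scene left f10 [78, 76, 77, 76, 75, 76, 75, 75, 75, 74, 75, 77, 75, 77, 73, 72, 74, 74, 78]
top fwd l-10 [49, 77, 103, 111, 86, 84, 82, 80, 83, 81, 84, 84, 84, 82, 85, 82, 81, 83, 79]
top fwd l0 [69, 114, 187, 219, 221, 198, 173, 128, 128, 129, 130, 124, 126, 127, 128, 131, 134, 122, 125]
top fwd l10 [136, 183, 227, 231, 230, 198, 160, 134, 133, 135, 133, 133, 131, 129, 129, 126, 126, 133, 132]
top left f-10 [75, 94, 101, 84, 81, 80, 80, 84, 86, 89, 86, 93, 84, 57, 65, 69, 70, 62, 61]
top left f0 [69, 94, 100, 136, 134, 129, 125, 126, 116, 113, 105, 106, 103, 92, 58, 67, 68, 64, 58]
top left f10 [219, 231, 232, 232, 231, 231, 232, 227, 226, 223, 221, 200, 139, 46, 47, 59, 62, 63, 61]
```

Emit:
play_rows(
  commands=[
    {"x": 0, "y": 0, "z": 0.004, "twist": 0},
    {"x": -0.004, "y": 0, "z": 0.005, "twist": 0},
    {"x": -0.008, "y": 0.004, "z": 0.005, "twist": 0},
    {"x": -0.01, "y": 0.008, "z": 0.005, "twist": 0},
    {"x": -0.011, "y": 0.01, "z": 0.005, "twist": 0},
    {"x": -0.011, "y": 0.012, "z": 0.005, "twist": 0},
    {"x": -0.011, "y": 0.012, "z": 0.005, "twist": 0},
    {"x": -0.011, "y": 0.012, "z": 0.005, "twist": 0},
  ],
)

```text
time: 29.2
tool_pos: [582.3, 171.5, 90.4]
tcp_rot: [-3.142, -0.0, 3.057]
contact_force: [0.1, 0.3, -2.8]
grip_width: 55.7
finger_force: 30.0
```

Emit:
play_rows(
  commands=[
    {"x": -0.0005, "y": 0, "z": 0, "twist": 0},
    {"x": -0.0005, "y": 0, "z": 0, "twist": 0},
    {"x": -0.001, "y": 0, "z": 0, "twist": 0},
    {"x": -0.001, "y": 0, "z": 0, "twist": 0},
    {"x": -0.0015, "y": 0, "z": 0, "twist": 0},
    {"x": -0.0015, "y": 0, "z": 0, "twist": 0},
    {"x": -0.0015, "y": 0, "z": 0, "twist": 0},
    {"x": -0.0015, "y": 0, "z": 0, "twist": 0},
  ],
)

```text
time: 30.0
tool_pos: [583.9, 171.4, 90.4]
tcp_rot: [3.141, 0.0, 3.057]
contact_force: [-0.9, -0.3, -2.7]
grip_width: 55.8
finger_force: 30.0
```

Emit:
play_rows(
  commands=[
    {"x": -0.0005, "y": 0, "z": 0, "twist": 0},
    {"x": -0.0005, "y": 0, "z": 0, "twist": 0},
    {"x": -0.001, "y": 0, "z": 0, "twist": 0},
    {"x": -0.001, "y": 0, "z": 0, "twist": 0},
    {"x": -0.001, "y": 0, "z": 0, "twist": 0},
    {"x": -0.001, "y": 0, "z": 0, "twist": 0},
    {"x": -0.001, "y": 0, "z": 0, "twist": 0},
    {"x": -0.001, "y": 0, "z": 0, "twist": 0},
  ],
)

```text
time: 30.8
tool_pos: [584.9, 171.3, 90.4]
tcp_rot: [3.142, 0.0, 3.057]
contact_force: [-0.5, -0.5, -3.0]
grip_width: 55.9
finger_force: 30.0
```

Emit:
play_rows(
  commands=[
    {"x": 0, "y": 0.001, "z": 0, "twist": 0},
    {"x": 0, "y": 0.002, "z": 0, "twist": 0},
    {"x": 0, "y": 0.003, "z": 0, "twist": 0},
    {"x": 0, "y": 0.003, "z": 0, "twist": 0},
    {"x": 0, "y": 0.003, "z": 0, "twist": 0},
    {"x": 0, "y": 0.003, "z": 0, "twist": 0},
    {"x": 0, "y": 0.003, "z": 0, "twist": 0},
    {"x": 0, "y": 0.003, "z": 0, "twist": 0},
  ],
)

```text
time: 31.6
tool_pos: [585.2, 174.2, 90.5]
tcp_rot: [3.142, 0.0, 3.057]
contact_force: [0.2, 0.8, -2.3]
grip_width: 55.9
finger_force: 30.0
```

Emit:
play_rows(
  commands=[
    {"x": -0.0005, "y": 0, "z": 0, "twist": 0},
    {"x": -0.001, "y": 0, "z": 0, "twist": 0},
    {"x": -0.0015, "y": 0, "z": 0, "twist": 0},
    {"x": -0.0015, "y": 0, "z": 0, "twist": 0},
    {"x": -0.0015, "y": 0, "z": 0, "twist": 0},
    {"x": -0.0015, "y": 0, "z": 0, "twist": 0},
    {"x": -0.0015, "y": 0, "z": 0, "twist": 0},
    {"x": -0.0015, "y": 0, "z": 0, "twist": 0},
  ],
)

```text
time: 32.4
tool_pos: [586.6, 174.1, 90.4]
tcp_rot: [3.142, -0.0, 3.057]
contact_force: [-1.1, -0.8, -1.7]
grip_width: 55.5
finger_force: 30.0
```

Emit:
play_rows(
  commands=[
    {"x": 0, "y": 0.0005, "z": 0, "twist": 0},
    {"x": 0, "y": 0.001, "z": 0, "twist": 0},
    {"x": 0, "y": 0.0015, "z": 0, "twist": 0},
    {"x": 0, "y": 0.0015, "z": 0, "twist": 0},
    {"x": 0, "y": 0.0015, "z": 0, "twist": 0},
    {"x": 0, "y": 0.0015, "z": 0, "twist": 0},
    {"x": 0, "y": 0.0015, "z": 0, "twist": 0},
    {"x": 0, "y": 0.0015, "z": 0, "twist": 0},
  ],
)

```text
time: 33.2
tool_pos: [586.7, 175.7, 90.4]
tcp_rot: [3.141, -0.0, 3.057]
contact_force: [-0.4, 0.9, -2.9]
grip_width: 55.8
finger_force: 30.0
```

Emit:
play_rows(
  commands=[
    {"x": -0.001, "y": 0, "z": 0, "twist": 0},
    {"x": -0.002, "y": 0, "z": 0, "twist": 0},
    {"x": -0.002, "y": 0, "z": 0, "twist": 0},
    {"x": -0.002, "y": 0, "z": 0, "twist": 0},
    {"x": -0.002, "y": 0.001, "z": 0, "twist": 0},
    {"x": -0.002, "y": 0.0015, "z": 0, "twist": 0},
    {"x": -0.002, "y": 0.002, "z": 0, "twist": 0},
    {"x": -0.002, "y": 0.002, "z": 0, "twist": 0},
  ],
)

```text
time: 34.0
tool_pos: [587.3, 176.3, 90.2]
tcp_rot: [-3.139, -0.004, 3.057]
contact_force: [-7.5, -4.4, 1.0]
grip_width: 55.8
finger_force: 30.0
```

```bash
python3 -c "
from h import *
T=np.array(bot.get_obs()['tool_pos']); print(T,bot.get_obs()['contact_force']); F=np.array([np.cos(np.radians(-4.8)),np.sin(np.radians(-4.8))]); L=np.array([-F[1],F[0]])
for n in('scene','top'):
    c,im=cap(n); g=im.mean(2)
    for z in (30,46):
      for nm,P in [('fwd l%d'%l,[[*(T[:2]+F*f+L*l),z] for f in range(20,60,2)]) for l in(-10,0,10)]+[('left f%d'%f,[[*(T[:2]+F*f+L*l),z] for l in range(20,60,2)]) for f in(-30,-20,-10)]:
        uv=proj(c,P).round().astype(int); print(n,z,nm,[int(g[v,u]) for u,v in uv])
"
```

```text
[587.30568783 176.28877485  90.19145856] [-7.54242728 -4.37271294  1.0066022 ]
scene 30 fwd l-10 [76, 78, 84, 86, 86, 88, 87, 88, 87, 88, 88, 87, 89, 89, 87, 89, 86, 86, 74, 71]
scene 30 fwd l0 [77, 76, 83, 84, 85, 87, 87, 86, 87, 88, 89, 89, 87, 88, 88, 88, 86, 81, 70, 76]
scene 30 fwd l10 [76, 77, 81, 84, 86, 87, 88, 86, 86, 87, 88, 86, 87, 87, 87, 87, 87, 82, 77, 75]
scene 30 left f-30 [47, 44, 41, 43, 42, 43, 42, 40, 40, 40, 43, 40, 42, 40, 43, 38, 41, 39, 39, 41]
scene 30 left f-20 [39, 38, 40, 39, 41, 46, 41, 42, 42, 41, 40, 41, 41, 39, 41, 42, 42, 41, 42, 43]
scene 30 left f-10 [61, 52, 51, 51, 45, 39, 38, 38, 36, 39, 40, 39, 39, 37, 38, 38, 38, 40, 39, 55]
scene 46 fwd l-10 [77, 77, 76, 75, 80, 80, 84, 85, 87, 88, 87, 86, 88, 88, 89, 88, 88, 87, 86, 86]
scene 46 fwd l0 [77, 75, 76, 76, 80, 82, 83, 87, 86, 88, 86, 86, 88, 87, 86, 86, 88, 87, 87, 85]
scene 46 fwd l10 [77, 75, 77, 90, 91, 92, 85, 84, 86, 87, 87, 87, 87, 87, 87, 85, 87, 86, 88, 82]
scene 46 left f-30 [43, 41, 40, 40, 41, 43, 40, 40, 39, 39, 39, 40, 40, 40, 49, 47, 57, 52, 55, 66]
scene 46 left f-20 [42, 42, 39, 4
[... 723 characters left out ...]
, 127, 125, 127, 127, 107, 110, 86, 64, 58, 56, 57, 53, 58, 58, 55, 59]
top 46 fwd l-10 [82, 79, 81, 81, 81, 81, 81, 82, 79, 82, 81, 80, 85, 80, 82, 82, 79, 83, 79, 80]
top 46 fwd l0 [128, 126, 114, 107, 105, 93, 98, 98, 101, 101, 105, 107, 109, 96, 97, 96, 98, 102, 103, 102]
top 46 fwd l10 [189, 154, 138, 134, 134, 133, 131, 132, 129, 132, 131, 131, 130, 131, 131, 133, 138, 131, 132, 131]
top 46 left f-30 [199, 176, 138, 97, 113, 137, 127, 92, 65, 60, 60, 57, 56, 60, 58, 58, 55, 55, 58, 59]
top 46 left f-20 [114, 116, 116, 114, 119, 125, 129, 110, 95, 68, 62, 57, 58, 58, 60, 58, 58, 57, 57, 56]
top 46 left f-10 [84, 83, 81, 81, 84, 88, 84, 71, 66, 62, 59, 57, 58, 60, 56, 58, 60, 56, 59, 56]
```

Emit:
play_rows(
  commands=[
    {"x": 0.001, "y": -0.0005, "z": 0, "twist": 0},
    {"x": 0.001, "y": -0.0005, "z": 0.0005, "twist": 0},
    {"x": 0.001, "y": -0.0005, "z": 0.001, "twist": 0},
    {"x": 0.001, "y": -0.0005, "z": 0.0015, "twist": 0},
    {"x": 0.001, "y": -0.0005, "z": 0.002, "twist": 0},
    {"x": 0.001, "y": -0.0005, "z": 0.0025, "twist": 0},
    {"x": 0.001, "y": -0.0005, "z": 0.0025, "twist": 0},
    {"x": 0.001, "y": -0.0005, "z": 0.0025, "twist": 0},
  ],
)

```text
time: 34.9
tool_pos: [587.1, 176.3, 88.6]
tcp_rot: [-3.14, -0.002, 3.057]
contact_force: [-6.8, -3.7, 5.1]
grip_width: 56.1
finger_force: 30.0
```

Emit:
play_rows(
  commands=[
    {"x": 0, "y": 0, "z": 0.001, "twist": 0},
    {"x": 0, "y": 0, "z": 0.0015, "twist": 0},
    {"x": 0, "y": 0, "z": 0.0015, "twist": 0},
    {"x": 0, "y": 0, "z": 0.001, "twist": 0},
    {"x": 0.0005, "y": -0.0003, "z": 0, "twist": 0},
    {"x": 0.0008, "y": -0.0005, "z": -0.0005, "twist": 0},
    {"x": 0.0008, "y": -0.0005, "z": -0.0005, "twist": 0},
    {"x": 0.0008, "y": -0.0005, "z": -0.0005, "twist": 0},
  ],
)

```text
time: 35.7
tool_pos: [586.9, 176.2, 88.5]
tcp_rot: [-3.141, -0.0, 3.057]
contact_force: [-4.1, -4.4, 2.2]
grip_width: 55.8
finger_force: 30.0
```

Emit:
play_rows(
  commands=[
    {"x": 0, "y": 0, "z": 0, "twist": 0},
    {"x": 0, "y": 0, "z": 0, "twist": 0},
    {"x": 0, "y": 0, "z": 0, "twist": 0},
    {"x": 0, "y": 0, "z": 0, "twist": 0},
    {"x": 0, "y": 0, "z": 0, "twist": 0},
    {"x": 0, "y": 0, "z": 0, "twist": 0},
    {"x": 0, "y": 0, "z": 0, "twist": 0},
    {"x": 0, "y": 0, "z": 0, "twist": 0},
  ],
  jaw=0,
)

```text
time: 36.5
tool_pos: [587.1, 176.6, 88.4]
tcp_rot: [3.141, 0.0, 3.057]
contact_force: [0.4, 0.4, -0.1]
grip_width: 91.5
finger_force: 0.0
```

Released, with no force left on the tool. I'll lift straight up, back off clear of the cameras, then measure the result.

Emit:
play_rows(
  commands=[
    {"x": 0, "y": 0, "z": -0.03, "twist": 0},
    {"x": 0, "y": 0, "z": -0.07, "twist": 0},
    {"x": 0, "y": 0, "z": -0.11, "twist": 0},
    {"x": 0.05, "y": -0.03, "z": -0.12, "twist": 0},
    {"x": 0.09, "y": -0.07, "z": -0.12, "twist": 0},
    {"x": 0.11, "y": -0.12, "z": -0.12, "twist": 0},
    {"x": 0.12, "y": -0.17, "z": -0.12, "twist": 0},
    {"x": 0.12, "y": -0.22, "z": -0.12, "twist": 0},
  ],
)

```text
time: 37.3
tool_pos: [450.0, -15.4, 208.9]
tcp_rot: [3.141, 0.0, 3.059]
contact_force: [0.2, -0.9, 1.0]
grip_width: 92.0
finger_force: 0.0
```

Emit:
play_rows(
  commands=[
    {"x": 0, "y": -0.05, "z": 0, "twist": 0},
    {"x": 0, "y": -0.1, "z": 0, "twist": 0},
    {"x": 0, "y": -0.15, "z": 0, "twist": 0},
    {"x": 0, "y": -0.2, "z": 0, "twist": 0},
    {"x": 0, "y": -0.25, "z": 0, "twist": 0},
    {"x": 0, "y": -0.25, "z": 0, "twist": 0},
    {"x": 0, "y": -0.25, "z": 0, "twist": 0},
    {"x": 0, "y": -0.25, "z": 0, "twist": 0},
  ],
)

```text
time: 38.1
tool_pos: [430.6, -262.8, 208.3]
tcp_rot: [3.141, -0.0, 3.058]
contact_force: [-0.5, 0.4, 0.3]
grip_width: 91.6
finger_force: 0.0
```

Run:
```python
from h import *
ang=np.radians(-4.8); F=np.array([np.cos(ang),np.sin(ang)]); L=np.array([-F[1],F[0]]); C=np.array([587.0,176.4])
for n in("top","scene"):
    c,im=cap(n); cv2.imwrite(f"pics/end_{n}.png",im); g=im.mean(2)
    lin=lambda a,b,z,N:[int(g[v,u]) for u,v in proj(c,[[*(C+F*f+L*l),z] for f,l in zip(np.linspace(a[0],b[0],N),np.linspace(a[1],b[1],N))]).round().astype(int)]
    for l in(-20,0,20): print(n,"z90 f-40..40 l",l,lin((-40,l),(40,l),90,41))
    for f in(-20,0,20): print(n,"z90 l-40..40 f",f,lin((f,-40),(f,40),90,41))
```

```text
top z90 f-40..40 l -20 [204, 171, 95, 83, 84, 139, 172, 180, 163, 179, 199, 205, 214, 209, 210, 210, 212, 210, 210, 210, 209, 209, 206, 208, 203, 204, 206, 206, 207, 202, 163, 156, 173, 183, 168, 163, 161, 156, 156, 157, 160]
top z90 f-40..40 l 0 [211, 207, 164, 122, 97, 110, 197, 211, 210, 214, 212, 212, 212, 197, 169, 125, 90, 91, 90, 92, 90, 86, 89, 92, 114, 157, 190, 206, 207, 207, 206, 202, 196, 186, 159, 156, 156, 157, 154, 157, 154]
top z90 f-40..40 l 20 [162, 164, 163, 156, 142, 134, 162, 190, 183, 183, 204, 212, 210, 211, 206, 205, 206, 206, 209, 207, 205, 202, 202, 199, 196, 200, 202, 204, 204, 198, 184, 170, 170, 149, 113, 84, 77, 88, 104, 146, 153]
top z90 l-40..40 f -20 [115, 87, 78, 80, 79, 88, 122, 193, 195, 186, 199, 210, 214, 212, 214, 215, 215, 214, 214, 214, 212, 213, 213, 210, 211, 209, 211, 211, 211, 210, 204, 201, 198, 197, 189, 167, 158, 161, 157, 160, 164]
top z90 l-40..40 f 0 [115, 111, 88, 81, 79, 96, 141, 184, 206, 210, 209, 207, 210, 210, 181, 141, 103, 92, 86, 88, 90, 89, 89, 86, 95, 122, 162, 203, 208, 205, 205, 202, 204, 200, 170, 157, 155, 158, 160, 15
[... 885 characters left out ...]
9, 127, 144, 152, 145, 151]
scene z90 l-40..40 f -20 [179, 152, 121, 107, 118, 135, 149, 149, 128, 154, 177, 179, 184, 185, 184, 185, 184, 184, 184, 185, 183, 184, 183, 184, 183, 185, 184, 180, 154, 154, 124, 150, 155, 179, 181, 182, 182, 182, 181, 181, 183]
scene z90 l-40..40 f 0 [79, 82, 82, 86, 98, 150, 172, 181, 184, 184, 184, 184, 180, 154, 130, 101, 80, 83, 80, 80, 81, 81, 83, 90, 115, 162, 174, 183, 183, 182, 183, 183, 180, 174, 151, 157, 125, 141, 172, 170, 180]
scene z90 l-40..40 f 20 [82, 83, 83, 84, 107, 160, 160, 181, 179, 170, 185, 186, 187, 187, 186, 187, 184, 184, 184, 185, 185, 184, 184, 184, 183, 183, 184, 183, 183, 175, 164, 164, 171, 178, 178, 182, 182, 181, 181, 181, 179]
```

```bash
python3 -c "
from plant import bot
print(bot.close_job())"
```

```text
the job is handed in; nothing more can be done
None
```

I turned the housing over and stood it mouth-down in the corner of the stop bars, pressed up against both and square to them, then released it and handed the job in at about 38 s; the hand-in returned no verdict.

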